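Pack the horn maker's dressing blocks under the clip-on cover

TASK

Take every brass-faced dressing block out of the green nest rack (they fit too closely to be gripped, so press down the end between the red stripes until the other end tips up and stays up), and lay them all flat, side by side, on the carrier's black deck. Then set the blue cover over them, its long side along the deck's long side, and press it straight down until it sits fully home and both yellow clip arms have snapped under the deck's rim. Leave the jars, tools and other things on the bench where they are.

Things in the scene. Friction and masses are not known exactly. Their poses are not given: they have to be found in the camera images.
- block1: dressing block, 90 x 36 x 16 mm, 0.17 kg: dark wood 11 mm thick with a bright brass top face 5 mm thick. Origin at the centre of its wooden underside; x along its 90 mm length, z up through the brass. It starts lying in one of the rack's nests with its x along the rack's x, brass up. May be absent
- block2: a second block like block1
- block3: a third block like block1
- rack: green-painted nest rack fixed to the bench, 108 (x) x 206 (y) mm, rim 41 mm high. Origin under its centre, on the bench. Three nests at y = -70, 0, +70 mm, open at the top, 39 mm wide between solid walls; far wall's inner face at x = +47 mm. A block lies centred at x = 0, its brass flush with the rim; red stripes on the walls' tops mark the -x end
- nest_edge (a point): the tipping edge, in the rack's frame x = -2.5 mm, z = 25 mm (y = 0): the nests' floor is 25 mm high from here to the far wall; on the -x side, under the block's -x end, is a well whose bottom is 4 mm above the bench
- red_lip (a point): top of the red lip that bounds the wells in front: x = -48 to -54 mm, only 12 mm high, so there is room for fingers over it. Pressing a block's -x end about 20 mm down (1 to 3 N) tips it about 30 degrees over the edge, the +x end standing some 20 mm above the rim; it stays so when let go, perhaps slid some mm to -x
- carrier: aluminium carrier fixed to the bench: flange 150 (x) x 236 (y) mm, 8 mm thick, with a core and a black deck on it. Origin under its centre, on the bench; y along its length
- deck (a point): centre of the black deck's surface, 38 mm above the bench; the deck is 110 (x) x 188 (y) mm. The blocks fit side by side with their length along the carrier's x, their centres at y = -66, 0 and +66 mm
- rim_a (a point): lower outer edge of the deck's rim at the carrier's +y end, y = 94 mm, 32 mm high: the deck is 6 mm thick and overhangs its core by 10 mm at both the +y and -y ends, where the clips catch
- cover: blue plastic cover, 125 (x) x 212 (y) mm, 0.22 kg, 60 mm high to its top plate, open below; starts standing on the bench. Origin at the centre of its underside (lower edges of its two side walls, inner faces at x = +-58.5 mm), y along its length. Either way round fits the carrier, with 3.5 mm of play to each side in x and 5 mm in y
- handle (a point): centre of the top of the cover's black handle bar, 88 mm above the cover's origin; the bar is 20 (x) x 70 (y) mm, its foot 60 mm above the cover's origin
- hooks (a point): on the cover's axis, level with the top of the clip hooks (23 mm above its origin). A yellow sprung clip arm 40 mm wide hangs at the middle of each end (y = +-101 mm), hook inwards. Set over the deck the cover rests on its hooks, origin about 25 mm above the bench; pressed on the handle with 8 to 18 N its walls reach the flange (origin 8 mm up) and the hooks snap under the rims
- clip_a (a joint): clip arm at the cover's +y end, rad: 0 closed, about 0.1 spread while it rides over the rim; springs back to 0
- clip_b (a joint): the same at the cover's -y end
- polish_jar: amber jar, 60 mm across, 75 mm high; leave alone
- oil_bottle: white bottle, 44 mm across, 120 mm high; leave alone
- mallet: hammer lying on the bench; leave alone
- brush: brush lying on the bench; leave alone
- mouthpiece: small brass horn mouthpiece standing 60 mm high; leave alone
- cup: steel cup, 72 mm across, 85 mm high; leave alone
- ferrule: brass ring, 56 mm across, 30 mm high; leave alone
Not all that is in view belongs to the job. What is meant by the cover is not turquoise, and is the larger of those in its own colour.

How it is judged:
By the outcome, as a careful person would: the job done as asked, in the order asked, and still so for the second after the job is handed in, with the robot touching nothing.
Of block1, block2, block3 only 2 to 3 are there at a start; the rules pass over those that are not, and their reading is None.
At some moment in a run one of cover may be knocked a few centimetres aside while the robot is not near it.
Once in a run the grip may slacken for a moment while it holds something.
It also fails if it takes over 210 s, if anything falls off the work surface, if the arm or the gripper's body presses on something with over 40 N, if the wrist force passes 120 N, or if a joint passes its speed limit or range.

ROBOT

A 6-joint arm with a two-finger parallel gripper is mounted at the origin on the work surface. World frame = base frame: x ahead of the robot, y to its left, z up, the work surface at z = 0. Lengths are in mm, angles in rad, forces in N, time in s.
With the tool pointing down it reaches from about 350 to 975 mm from the base axis. Payload 7.1 kg.
Tool frame: the origin (TCP) lies on the mounting face of the last link; the fingertips stand 182 mm ahead of it and the grasp point (between the pads) lies 163 mm ahead of it (ctrl.tip_reach is the distance from the TCP to the fingertips, in mm); z points along the fingers, y is the direction in which the jaws open and shut (so a half turn about z gives the same grasp; the last joint's range is limited). The gripper opens to 88 mm and grips with 3 to 60 N. Pads are 20 mm wide; open, the fingers measure 115 mm over their backs; the gripper's body (75 mm by 178 mm) begins 61 mm behind the grasp point.
Start: joints at [1.205, 0.423, 1.63, -0, 1.089, -0.019], TCP at [212.4, 587.786, 404.675] pointing down, gripper open.
Joint ranges: [-3, 3], [-0.9, 2.11], [0.09, 2.58], [-1.31, 4.45], [0.11, 2.69], [-2.54, 2.54]. Speed limits (rad/s): [2.39, 2.39, 3.01, 3.14, 3.14, 3.14].

INTERFACE

Orientations are given as a rotation vector (axis times angle).
In Python, from workcell import ctrl gives the robot as it stands.
- The arm moves only by the tool jog_arm, never from a script. Its argument "steps" is a list that holds one entry, the list of rows, each a list of 7 numbers: the shift along the tool's x, y, z in m, then the turn, a rotation vector about the tool's x, y, z in degrees, then the gripper's target within -1 to 1 (shut at 1, half-way at 0, fully open at -1). A call has 1 to 20 rows; each row shifts and turns the commanded pose from where the row before left it, along the tool's axes as they then stand; what a row does not reach is not made up. A row lasts 1/12 s, in which the tool goes at most 41.7 mm and 7.16 degrees, less where a joint would pass 70% of its speed; a pose out of reach is approached as far as the arm can. A call is refused whole if a number of a shift passes 0.0417 or a number of a turn 7.16, either way. A call with a gripper value outside its range is refused whole. The fingers move at their own pace and stop on an object; the grip force is fixed at half the most. Time passes only in rows, so rows that do not move let the fingers close. It gives the time, the measured TCP pose, the force and the opening at its end, in the units of the state.
- ctrl.get_obs(): the state, without advancing time (a new reading comes with each control period).
- ctrl.get_image(name): name is "side" or "top" or "wrist"; returns the picture (480x640x3 uint8, red, green, blue); there is no depth.
- ctrl.camera_info(name): a dict with "fx", "fy", "cx", "cy" (pixels), "origin" and "attitude" of the camera in the world; the wrist camera has in their place "T_tool_cam" (4x4, takes a point from camera to tool coordinates, whose origin is the TCP and whose axes are the flange's). Camera axes: x right, y down, z forward; pixel columns grow to the right and rows downward; lengths in mm; the calibration is good to about 2 mm. A picture is of the moment at which its call begins: read the wrist's pose just before it. camera_info takes no time and is no camera call.
- ctrl.close_job(): hands the job in, once; it reports no verdict.
Trained networks look in the newest picture that a camera, given by its name, has taken for a name from the list of things; names that differ only in an ending like _2 or _b are one class to them, and where a whole thing is asked for, a point or a joint stands for the part that bears it (a point fixed in the world has none). Each returns a list of dicts, best first, with "p" (0 to 1); they miss things now and then, are a little off and sometimes report something else, mostly with a low value. They report only what shows in the picture. A call takes as long as a camera call. They do not tell look-alikes from the thing itself.
- ctrl.look_for(thing, camera): "bbox" ([left, top, right, bottom] in pixels, round what is visible of it).
- ctrl.trace(thing, camera): "pixels" (480x640 bool, what is visible of it) and "bbox" ([left, top, right, bottom] in pixels, round what is visible of it).
- ctrl.landmark_of(thing, camera): "uv" ([column, row] in pixels: a listed point, or the origin of a listed thing).
The state is a dict: "t": time; "qpos": joint angles; "qvel": joint speeds; "joint_torque": joint torques, N m; "ee_pos": TCP position; "orientation": TCP orientation; "ft_force": force on the tool from outside, world axes, zero at the start; "moment": the same for the moment, N m; "width": finger opening in mm.
Only numpy, scipy, OpenCV 4.12 (cv2) and the standard library are available. Lean on these libraries where they do the work, as an engineer would, in place of code of your own. Each camera call takes 0.05 s, during which the arm holds its last target.

## Working session

There is one attempt and no reset: what is moved stays moved. The work goes in short steps, Python scripts to look and compute and a tool call to move; the robot and the scene stay as the last step left them, time stands still between calls to the robot, and variables do not carry over. Pictures are saved under pics/ and viewed, and the job is handed in when it is done.

Besides the shell and the picture viewer there is one more tool, called after ">>>" by a JSON object that holds its "method" and its "body". jog_arm: Moves the arm, as the interface text tells. Its arguments: {"type":"object","properties":{"steps":{"type":"array"}},"required":["steps"]}

```bash
ls; mkdir -p pics; python3 - <<'E'
from workcell import ctrl
import cv2
o=ctrl.get_obs();print(o)
for n in("top","side","wrist"):
    im=ctrl.get_image(n);cv2.imwrite(f"pics/{n}0.png",im[:,:,::-1]);print(n,ctrl.camera_info(n))
E
```

```text
pics
{'t': 0.0, 'qpos': array([ 1.20499078e+00,  4.23883786e-01,  1.63069419e+00,  2.69018950e-05,
        1.08861252e+00, -1.90019185e-02]), 'qvel': array([ 0.00206274,  0.00037264,  0.00061782,  0.00171474, -0.00100162,
       -0.00084956]), 'joint_torque': array([-4.42185075e-03, -5.44624114e+01, -2.73653662e+01,  6.42694579e-02,
        2.26701127e-02, -1.19193078e-04]), 'ee_pos': array([212.30765755, 587.5386664 , 403.8730179 ]), 'orientation': array([-5.41994407e-01, -3.09415156e+00,  2.45615111e-03]), 'ft_force': array([-0.1016115 , -0.54900659,  0.11443113]), 'moment': array([ 0.00763825, -0.02702561, -0.01028607]), 'width': 87.77952634974817}
top {'fx': 513.5200560764711, 'fy': 513.5200560764711, 'cx': 319.0768884392766, 'cy': 243.25792134454952, 'origin': array([ 249.35613801,  -16.67741021, 1285.55720754]), 'attitude': array([-2.08810775,  2.13413701, -0.17700219])}
side {'fx': 590.2580862638536, 'fy': 590.2580862638536, 'cx': 334.2105157193757, 'cy': 228.91530251644065, 'origin': array([ 141.42231459, 1208.00835729, 1031.70359188]), 'attitude': array([-0.35052601,  2.66722137, -1.33497644])}
wrist {'fx': 373.55835964302554, 'fy': 373.55835964302554, 'cx': 326.31919754551865, 'cy': 240.97820762877384, 'T_tool_cam': array([[ 2.24137210e-04, -9.65232517e-01, -2.61392688e-01,
         7.08132942e+01],
       [ 9.99999419e-01,  4.92078791e-04, -9.59603619e-04,
        -1.24183066e+00],
       [ 1.05486641e-03, -2.61392321e-01,  9.65232066e-01,
         2.08745305e+01],
       [ 0.00000000e+00,  0.00000000e+00,  0.00000000e+00,
         1.00000000e+00]])}
```

View pics/top0.png

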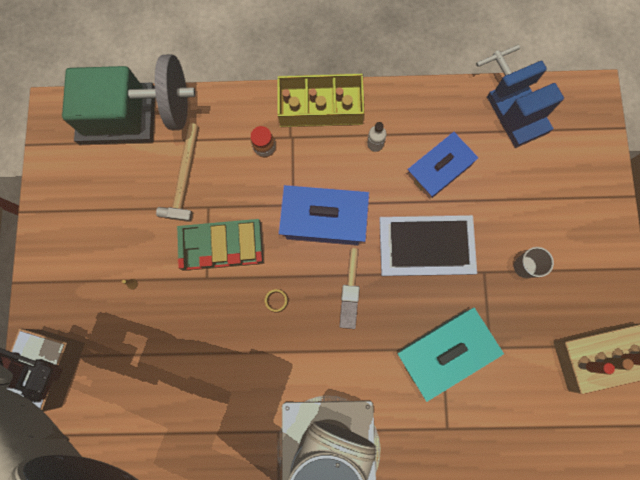

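View pics/side0.png

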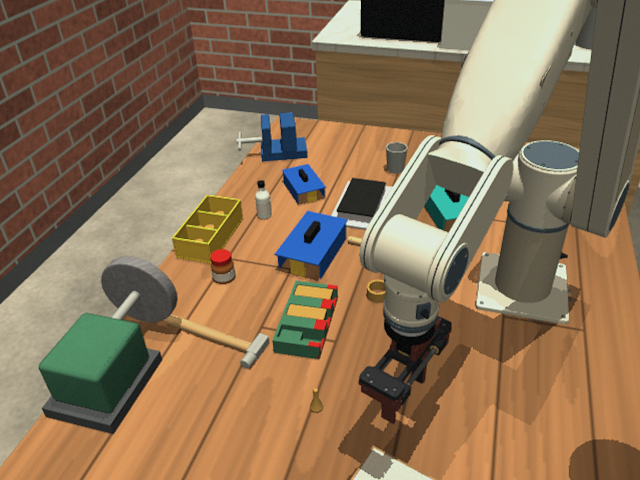

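View pics/wrist0.png

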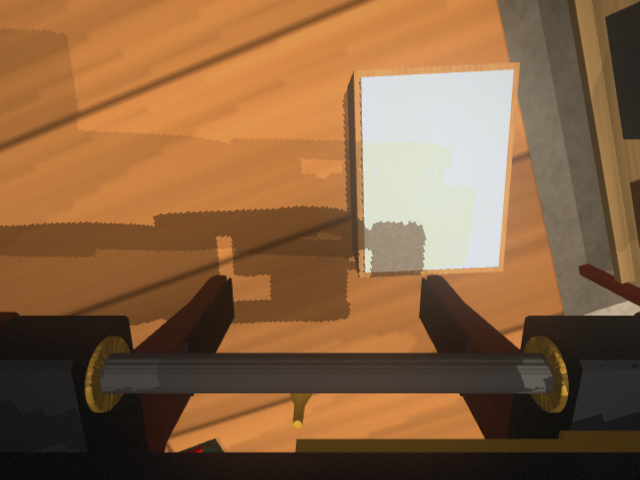

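```bash
cat > h.py <<'E'
from workcell import ctrl
import numpy as np, cv2
from scipy.spatial.transform import Rotation as R
def campose(n,o=None):
    c=ctrl.camera_info(n)
    K=np.array([[c['fx'],0,c['cx']],[0,c['fy'],c['cy']],[0,0,1]])
    if n!='wrist': return K,R.from_rotvec(c['attitude']).as_matrix(),np.array(c['origin'])
    T=np.eye(4);T[:3,:3]=R.from_rotvec(o['orientation']).as_matrix();T[:3,3]=o['ee_pos']
    T=T@c['T_tool_cam'];return K,T[:3,:3],T[:3,3]
def px2w(P,uv,z):
    K,Rm,t=P
    uv=np.atleast_2d(uv);d=(Rm@np.linalg.inv(K)@np.c_[uv,np.ones(len(uv))].T).T
    return t+d*((z-t[2])/d[:,2])[:,None]
def w2px(P,X):
    K,Rm,t=P
    p=(K@Rm.T@(np.atleast_2d(X)-t).T).T
    return p[:,:2]/p[:,2:]
def snap(n,name):
    o=ctrl.get_obs();im=ctrl.get_image(n);cv2.imwrite(f"pics/{name}.png",im[:,:,::-1]);return campose(n,o),im,o
def rect(px,P,z):
    pts=px2w(P,np.argwhere(px)[:,::-1].astype(float),z)[:,:2].astype(np.float32)
    return cv2.minAreaRect(pts)
E
python3 - <<'E'
from h import *
P,im,o=snap('top','top1')
for th,z in [('rack',41),('nest_edge',25),('red_lip',12),('carrier',0),('deck',38),('rim_a',32),('cover',0),('handle',88),('block1',25)]:
    for d in ctrl.landmark_of(th,'top')[:4]:
        print(th,round(d['p'],2),np.round(d['uv'],1),np.round(px2w(P,d['uv'],0 if th=='rack' else z)[0],1))
for th,z in [('rack',41),('deck',38),('carrier',8),('cover',60),('block1',41)]:
    for d in ctrl.trace(th,'top')[:4]:
        print(th,round(d['p'],2),d['bbox'],rect(d['pixels'],P,z))
E
```

```text
rack 0.55 [219.9 248.4] [489.9 264.4   0. ]
rack 0.41 [131.4 283.4] [405.  488.4   0. ]
nest_edge 0.23 [429.4 242.1] [ 488.6 -264.6   25. ]
red_lip 0.73 [221.3 265.1] [444.8 257.5  12. ]
carrier 0.72 [425.5 247.8] [ 478.9 -258.8    0. ]
deck 0.83 [428.2 244.2] [ 480.9 -258.8   38. ]
deck 0.35 [374.4 140.6] [ 754.6 -137.5   38. ]
rim_a 0.88 [391.6 242.4] [ 488.8 -170.    32. ]
cover 0.93 [439.3 166.9] [ 692.4 -307.1    0. ]
cover 0.8 [324.7 219.6] [558.7  -5.2   0. ]
cover 0.58 [443.2 352. ] [ 220.1 -286.6    0. ]
cover 0.53 [133.1 283.9] [403.7 484.    0. ]
handle 0.91 [456.8 355.9] [ 212.9 -298.2   88. ]
handle 0.83 [320.  212.9] [554.4   5.   88. ]
handle 0.24 [373.3 142.2] [ 730.2 -129.8   88. ]
block1 0.89 [247.6 244. ] [494.8 189.3  25. ]
block1 0.86 [222.2 246.8] [489.1 253.2  25. ]
rack 0.55 [180.8, 216.2, 264.4, 271.3] ((492.3867492675781, 255.40284729003906), (114.69282531738281, 210.68502807617188), 3.431725263595581)
deck 0.83 [379.8, 216.2, 474.9, 274.6] ((478.6092529296875, -256.7141418457031), (231.71495056152344, 147.4707489013672), 89.35543060302734)
carrier 0.88 [378.9, 216.0, 477.7, 274.4] ((484.1973876953125, -262.9542236328125), (236.74525451660156, 150.93115234375), 89.81607818603516)
cover 0.85 [408.0, 132.6, 476.9, 197.2] ((676.0790405273438, -300.1831359863281), (97.45576477050781, 166.3154296875), 39.66767501831055)
cover 0.64 [278.9, 185.0, 368.8, 245.8] ((556.0753173828125, -3.750274658203125), (214.7544708251953, 139.68655395507812), 84.6407241821289)
block1 0.78 [211.5, 225.1, 228.9, 264.9] ((494.3701171875, 257.56005859375), (92.23467254638672, 37.87161636352539), 3.7234649658203125)
block1 0.63 [280.0, 183.1, 369.2, 245.9] ((559.6754760742188, -3.7404861450195312), (215.2381134033203, 140.7998046875), 83.67571258544922)
block1 0.62 [236.9, 224.5, 254.3, 263.6] ((498.9455261230469, 187.23826599121094), (94.70946502685547, 40.7761344909668), 6.370345115661621)
```

```bash
cat >> h.py <<'E'
def tgt(xyz,yaw):
    """tool straight down, y_tool at yaw deg from world +y; x_tool=-x"""
    return np.array(xyz,float),R.from_euler('z',yaw,degrees=True)*R.from_rotvec([0,np.pi,0])
def go(xyz,yaw,o=None):
    """xyz = fingertip target"""
    o=o or ctrl.get_obs()
    p,Rt=tgt(xyz,yaw);R0=R.from_rotvec(o['orientation'])
    tcp=p-182*Rt.as_matrix()[:,2]
    d=tcp-o['ee_pos']
    print('t',round(o['t'],2),'tool shift old frame',np.round(R0.inv().apply(d),1),'new frame',np.round(Rt.inv().apply(d),1),'turn deg',np.round(np.degrees((R0.inv()*Rt).as_rotvec()),2))
def st():
    o=ctrl.get_obs();R0=R.from_rotvec(o['orientation']).as_matrix();print('t',round(o['t'],2),'tip',np.round(o['ee_pos']+182*R0[:,2],1),'w',round(o['width'],1),'F',np.round(o['ft_force'],1),'ori',np.round(o['orientation'],3));return o
E
python3 -c "
from h import *
st();go([450,250,240],3.5)"
```

```text
t 0.9 tip [212.4 587.8 222.7] w 87.9 F [ 0.7  0.3 -0.1] ori [0.542 3.094 0.   ]
t 0.9 tool shift old frame [-338.3 -236.9  -17.3] new frame [-216.6 -351.7  -17.3] turn deg [  0.     0.   -23.37]
```

>>> {"method": "jog_arm", "body": {"steps": [[[0, 0, -0.004, 0, 0, -5.84, -1], [0, 0, -0.004, 0, 0, -5.84, -1], [0, 0, -0.004, 0, 0, -5.84, -1], [0, 0, -0.004, 0, 0, -5.84, -1], [-0.0135, -0.022, 0, 0, 0, 0, -1], [-0.0135, -0.022, 0, 0, 0, 0, -1], [-0.0135, -0.022, 0, 0, 0, 0, -1], [-0.0135, -0.022, 0, 0, 0, 0, -1], [-0.0135, -0.022, 0, 0, 0, 0, -1], [-0.0135, -0.022, 0, 0, 0, 0, -1], [-0.0135, -0.022, 0, 0, 0, 0, -1], [-0.0135, -0.022, 0, 0, 0, 0, -1], [-0.0135, -0.022, 0, 0, 0, 0, -1], [-0.0135, -0.022, 0, 0, 0, 0, -1], [-0.0135, -0.022, 0, 0, 0, 0, -1], [-0.0135, -0.022, 0, 0, 0, 0, -1], [-0.0135, -0.022, 0, 0, 0, 0, -1], [-0.0135, -0.022, 0, 0, 0, 0, -1], [-0.0135, -0.022, 0, 0, 0, 0, -1], [-0.0135, -0.022, 0, 0, 0, 0, -1]]]}}

```text
t: 2.57
ee_pos: [450.0, 248.5, 420.9]
orientation: [-0.096, 3.14, 0.0]
ft_force: [0.2, 0.6, -0.4]
width: 88.0
```

```bash
python3 - <<'E'
from h import *
st()
P,im,o=snap('wrist','w1')
for th,z in [('rack',0),('nest_edge',25),('red_lip',12),('block1',25)]:
    for d in ctrl.landmark_of(th,'wrist')[:4]:
        print(th,round(d['p'],2),np.round(d['uv'],1),np.round(px2w(P,d['uv'],z)[0],1))
for th,z in [('rack',41),('block1',41)]:
    for d in ctrl.trace(th,'wrist')[:4]:
        print(th,round(d['p'],2),d['bbox'],rect(d['pixels'],P,z))
E
```

```text
t 2.57 tip [450.1 248.5 238.9] w 88.0 F [ 0.2  0.6 -0.4] ori [-0.096  3.14   0.   ]
nest_edge 0.44 [339.5 253.8] [493.3 263.4  25. ]
red_lip 0.86 [333.9 205.5] [444.8 254.5  12. ]
block1 0.97 [338.1 253.8] [493.4 261.9  25. ]
block1 0.7 [269.2 255.3] [499.5 189.7  25. ]
rack 0.92 [228.9, 196.7, 442.3, 309.3] ((490.6295471191406, 258.6592712402344), (114.67198181152344, 206.67385864257812), 3.5225119590759277)
block1 0.78 [321.0, 209.5, 356.4, 301.2] ((491.92132568359375, 258.5525817871094), (91.91876220703125, 36.38469696044922), 3.818927049636841)
block1 0.57 [244.4, 210.5, 285.0, 297.8] ((495.6860656738281, 189.46676635742188), (92.73307800292969, 37.27231979370117), 3.8057100772857666)
block1 0.27 [0.0, 5.2, 45.3, 220.7] ((381.0252685546875, -37.090030670166016), (39.465091705322266, 186.42559814453125), 80.63545989990234)
```

View pics/w1.png

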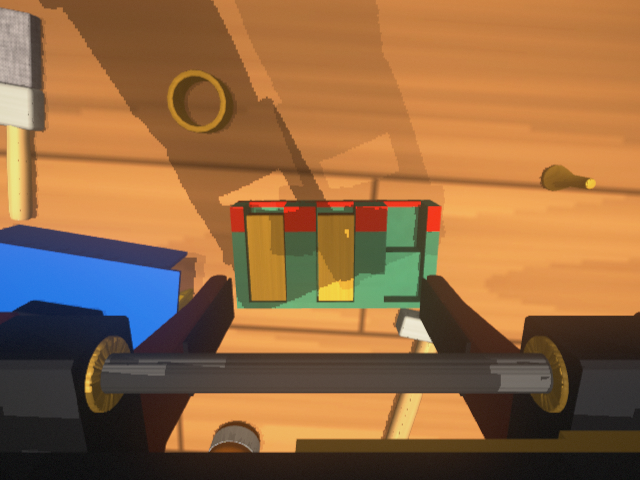

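```bash
cat >> h.py <<'E'
def fr(c,yaw,pts):
    pts=np.atleast_2d(np.array(pts,float));return R.from_euler('z',yaw,degrees=True).apply(pts)+np.array([c[0],c[1],0])
def poly(im,P,X,col):
    cv2.polylines(im,[np.round(w2px(P,X)*8).astype(np.int32)],True,col,1,cv2.LINE_AA,3)
def box(x0,x1,y0,y1,z): return [[x0,y0,z],[x1,y0,z],[x1,y1,z],[x0,y1,z]]
E
python3 - <<'E'
from h import *
o=ctrl.get_obs();P=campose('wrist',o);im=cv2.imread('pics/w1.png')
c=(491.5,258.8);yaw=3.5
poly(im,P,fr(c,yaw,box(-54,54,-103,103,41)),(255,255,0))
for y in(-70,0):poly(im,P,fr(c,yaw,box(-45,45,y-18,y+18,41)),(255,0,255))
cv2.imwrite('pics/ov1.png',cv2.resize(im[180:330,210:460],None,fx=3.2,fy=3.2,interpolation=cv2.INTER_CUBIC))
r=lambda x,y,z:np.round(fr(c,yaw,[x,y,z])[0],1)
print(r(-42,0,60),r(-42,-70,60)); go(r(-42,0,60),yaw)
E
```

```text
[449.6 256.2  60. ] [453.9 186.4  60. ]
t 2.92 tool shift old frame [ -1.1   5.8 178.6] new frame [ -1.1   5.9 178.6] turn deg [ 0.01 -0.02  0.04]
```

View pics/ov1.png

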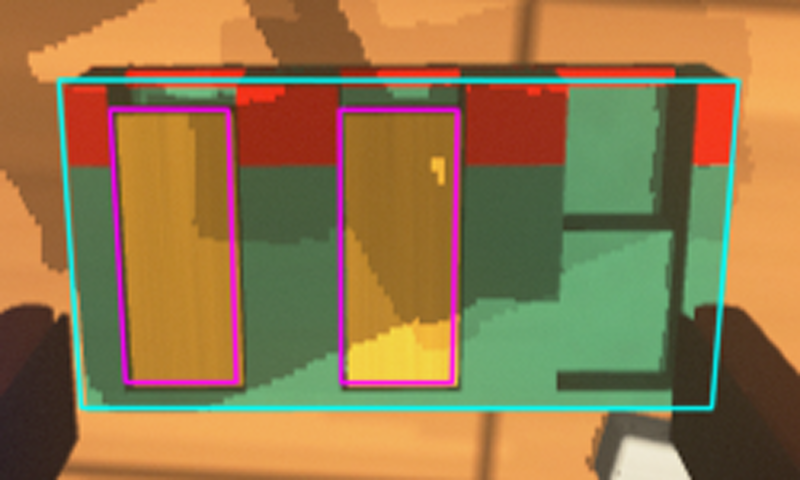

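>>> {"method": "jog_arm", "body": {"steps": [[[0, 0.001, 0.02, 0, 0, -0.4, 1], [0, 0.001, 0.025, 0, 0, 0, 1], [0, 0.001, 0.025, 0, 0, 0, 1], [0, 0.001, 0.025, 0, 0, 0, 1], [-0.001, 0.001, 0.025, 0, 0, 0, 1], [0, 0.001, 0.025, 0, 0, 0, 1], [0, 0, 0.02, 0, 0, 0, 1], [0, 0, 0.01, 0, 0, 0, 1], [0, 0, 0.003, 0, 0, 0, 1], [0, 0, 0, 0, 0, 0, 1], [0, 0, 0, 0, 0, 0, 1]]]}}

```text
t: 3.83
ee_pos: [450.3, 256.2, 243.5]
orientation: [-0.107, 3.139, 0.001]
ft_force: [-0.1, 0.4, 0.7]
width: 18.2
```

```bash
cat >> h.py <<'E'
RC=(492,259);RY=3.9
E
python3 - <<'E'
from h import *
st(); go(fr(RC,RY,[-42,0,45])[0],RY)
E
```

```text
t 3.83 tip [450.4 256.3  61.5] w 18.2 F [-0.1  0.4  0.7] ori [-1.070e-01  3.139e+00  1.000e-03]
t 3.83 tool shift old frame [ 0.2 -0.  16.5] new frame [ 0.2 -0.  16.5] turn deg [0.03 0.06 0.02]
```

>>> {"method": "jog_arm", "body": {"steps": [[[0, 0, 0.005, 0, 0, 0, 1], [0, 0, 0.005, 0, 0, 0, 1], [0, 0, 0.005, 0, 0, 0, 1], [0, 0, 0.004, 0, 0, 0, 1], [0, 0, 0.003, 0, 0, 0, 1], [0, 0, 0.003, 0, 0, 0, 1], [0, 0, 0.003, 0, 0, 0, 1], [0, 0, 0.003, 0, 0, 0, 1], [0, 0, 0.002, 0, 0, 0, 1], [0, 0, 0, 0, 0, 0, 1]]]}}

```text
t: 4.67
ee_pos: [449.9, 255.6, 209.2]
orientation: [0.106, -3.139, 0.0]
ft_force: [-0.5, 0.1, 0.3]
width: 0.2
```

>>> {"method": "jog_arm", "body": {"steps": [[[0, 0, 0.002, 0, 0, 0, 1], [0, 0, 0.001, 0, 0, 0, 1], [0, 0, 0, 0, 0, 0, 1]]]}}

```text
t: 4.92
ee_pos: [450.3, 255.7, 207.2]
orientation: [-0.107, 3.139, 0.0]
ft_force: [-1.2, -1.2, 7.5]
width: 0.8
```

>>> {"method": "jog_arm", "body": {"steps": [[[0, 0, -0.003, 0, 0, 0, 1], [0, 0, -0.008, 0, 0, 0, 1], [0, 0, -0.02, 0, 0, 0, 1], [0, 0, -0.02, 0, 0, 0, 1], [0, 0, -0.02, 0, 0, 0, 1]]]}}

```text
t: 5.33
ee_pos: [449.9, 255.5, 278.7]
orientation: [0.107, -3.139, 0.0]
ft_force: [0.7, -0.0, -0.1]
width: 0.3
```

```bash
python3 - <<'E'
from h import *
st(); go(fr(RC,RY,[-42,-70,45])[0],RY)
snap('wrist','w2');snap('side','s2')
im=cv2.imread('pics/s2.png');cv2.imwrite('pics/s2c.png',cv2.resize(im[200:400,200:450],None,fx=3,fy=3,interpolation=cv2.INTER_CUBIC))
E
```

```text
t 5.33 tip [449.8 255.5  96.7] w 0.3 F [ 0.7 -0.  -0.1] ori [ 0.107 -3.139  0.   ]
t 5.33 tool shift old frame [ -0.3 -69.4  51.7] new frame [ -0.3 -69.4  51.7] turn deg [-0.01 -0.03 -0.01]
```

View pics/w2.png

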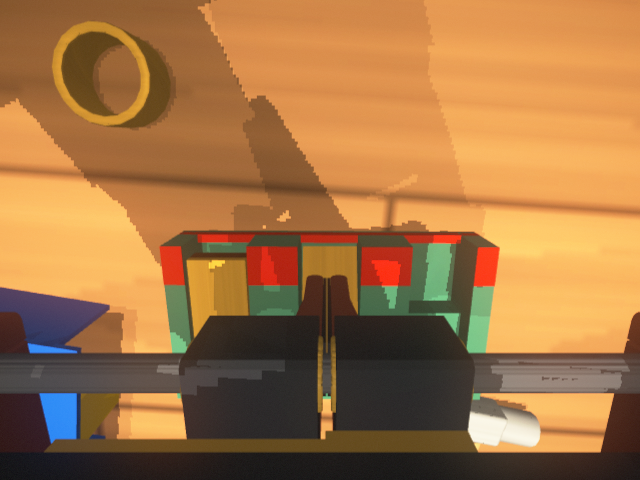

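View pics/s2c.png

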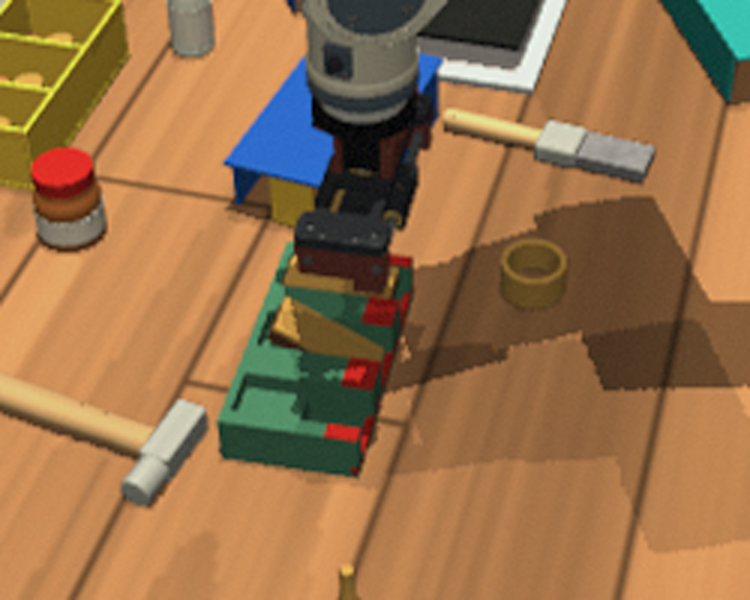

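>>> {"method": "jog_arm", "body": {"steps": [[[0, -0.01, 0, 0, 0, 0, 1], [0, -0.02, 0, 0, 0, 0, 1], [0, -0.02, 0.005, 0, 0, 0, 1], [0, -0.0144, 0.012, 0, 0, 0, 1], [0, -0.005, 0.016, 0, 0, 0, 1], [0, 0, 0.012, 0, 0, 0, 1], [0, 0, 0.006, 0, 0, 0, 1], [0, 0, 0.004, 0, 0, 0, 1], [0, 0, 0.004, 0, 0, 0, 1], [0, 0, 0.004, 0, 0, 0, 1], [0, 0, 0.004, 0, 0, 0, 1], [0, 0, 0.003, 0, 0, 0, 1], [0, 0, 0.001, 0, 0, 0, 1], [0, 0, 0, 0, 0, 0, 1]]]}}

```text
t: 6.6
ee_pos: [455.0, 186.6, 207.4]
orientation: [-0.107, 3.139, 0.0]
ft_force: [-2.5, -1.3, 9.9]
width: 0.2
```

>>> {"method": "jog_arm", "body": {"steps": [[[0, 0, 0.001, 0, 0, 0, 1], [0, 0, 0, 0, 0, 0, 1]]]}}

```text
t: 6.77
ee_pos: [455.1, 186.6, 207.0]
orientation: [-0.107, 3.138, 0.001]
ft_force: [-4.5, -1.4, 17.3]
width: 0.5
```

>>> {"method": "jog_arm", "body": {"steps": [[[0, 0, -0.003, 0, 0, 0, 1], [0, 0, -0.01, 0, 0, 0, 1], [0, 0, -0.025, 0, 0, 0, 1], [0, 0.01, -0.03, 0, 0, 0, -0.3], [0, 0.015, -0.03, 0, 0, 0, -0.3], [0, 0.015, -0.03, 0, 0, 0, -0.3], [0, 0.01, -0.02, 0, 0, 0, -0.3], [0, 0, 0, 0, 0, 0, -0.3], [0, 0, 0, 0, 0, 0, -0.3]]]}}

```text
t: 7.52
ee_pos: [451.3, 236.7, 355.1]
orientation: [-0.109, 3.137, 0.002]
ft_force: [-0.9, -0.1, -1.2]
width: 36.9
```

```bash
python3 - <<'E'
from h import *
st()
P,im,o=snap('wrist','w3')
im=cv2.imread('pics/w3.png')
# tipped model: theta 30, slide d
def tip(y,th,d,pts):
    t=np.radians(th);X=[]
    for s,w,h in pts:
        X.append([-2.5+s*np.cos(t)-h*np.sin(t),y+w,25+s*np.sin(t)+h*np.cos(t)])
    return X
for y in(-70,0):
    for d,col in((0,(255,0,255)),(-4,(255,255,0))):
        poly(im,P,fr(RC,RY,tip(y,30,d,[(-42.5+d,-18,16),(47.5+d,-18,16),(47.5+d,18,16),(-42.5+d,18,16)])),col)
poly(im,P,fr(RC,RY,box(-54,54,-103,103,41)),(0,255,0))
cv2.imwrite('pics/ov3.png',cv2.resize(im[150:400,170:490],None,fx=2.4,fy=2.4,interpolation=cv2.INTER_CUBIC))
for d in ctrl.trace('block1','wrist')[:3]:print(d['p'],d['bbox'])
E
```

```text
t 7.52 tip [451.8 237.  173.1] w 36.9 F [-0.9 -0.1 -1.2] ori [-1.090e-01  3.137e+00  2.000e-03]
0.68 [245.3, 219.0, 295.0, 323.9]
0.67 [332.3, 218.9, 374.3, 327.5]
0.67 [146.6, 49.0, 231.0, 124.4]
```

View pics/ov3.png

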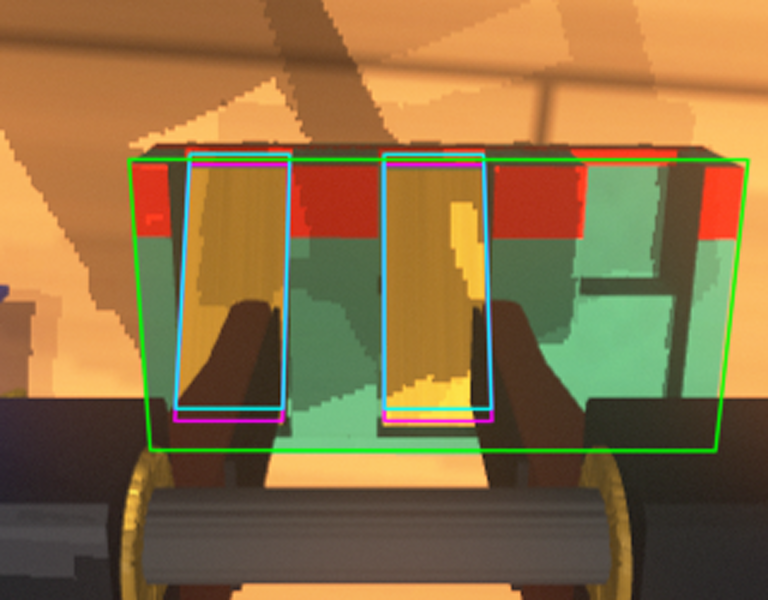

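```bash
cat >> h.py <<'E'
def go2(xyz,yaw,tilt=0,back=0,o=None):
    """fingertip target xyz, tilt about tool y (deg); back: stand off along tool z"""
    o=o or ctrl.get_obs()
    Rt=R.from_euler('z',yaw,degrees=True)*R.from_rotvec([0,np.pi,0])*R.from_euler('y',tilt,degrees=True);R0=R.from_rotvec(o['orientation'])
    d=np.array(xyz)-(182+back)*Rt.as_matrix()[:,2]-o['ee_pos']
    print('old frame',np.round(R0.inv().apply(d),1),'new frame',np.round(Rt.inv().apply(d),1),'turn deg',np.round(np.degrees((R0.inv()*Rt).as_rotvec()),2),'world',np.round(d,1))
E
python3 - <<'E'
from h import *
st()
go2(fr(RC,RY,[22,0,48.5])[0],RY,-30,40)
E
```

```text
t 7.62 tip [450.5 235.6 170.9] w 45.3 F [ 0.2 -0.6  0.2] ori [ 1.070e-01 -3.138e+00  1.000e-03]
old frame [ 46.1  20.4 112.2] new frame [96.1 20.4 74. ] turn deg [-4.000e-02 -3.008e+01  1.000e-02] world [ -47.5   17.2 -112.1]
```

>>> {"method": "jog_arm", "body": {"steps": [[[0, 0, 0, 0, -5, 0, -0.3], [0, 0, 0, 0, -5, 0, -0.3], [0, 0, 0, 0, -5, 0, -0.3], [0, 0, 0, 0, -5, 0, -0.3], [0, 0, 0, 0, -5, 0, -0.3], [0, 0, 0, 0, -5, 0, -0.3], [0.016, 0.0034, 0.01, 0, 0, 0, -0.3], [0.016, 0.0034, 0.012, 0, 0, 0, -0.3], [0.016, 0.0034, 0.013, 0, 0, 0, -0.3], [0.016, 0.0034, 0.013, 0, 0, 0, -0.3], [0.016, 0.0034, 0.013, 0, 0, 0, -0.3], [0.016, 0.0034, 0.013, 0, 0, 0, -0.3], [0, 0, 0, 0, 0, 0, -0.3]]]}}

```text
t: 8.7
ee_pos: [404.0, 253.9, 242.7]
orientation: [-0.083, 2.634, 0.017]
ft_force: [-0.4, 0.2, -0.4]
width: 57.1
```

```bash
python3 - <<'E'
from h import *
st()
go2(fr(RC,RY,[22,0,48.5])[0],RY,-30,0)
snap('wrist','w4')
E
```

```text
t 8.7 tip [492.1 258.8  83.6] w 57.1 F [-0.4  0.2 -0.4] ori [-0.083  2.634  0.017]
old frame [ 1.  -0.7 41.3] new frame [ 1.7 -0.9 41.3] turn deg [-0.34 -1.   -0.21] world [ 19.2   0.4 -36.6]
```

View pics/w4.png

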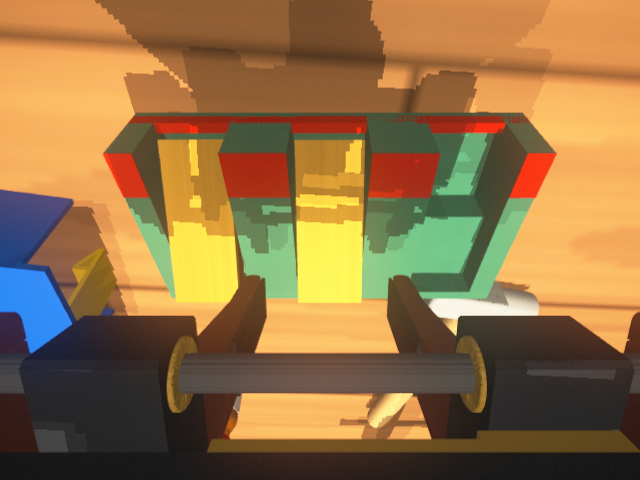

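>>> {"method": "jog_arm", "body": {"steps": [[[0, 0, 0.008, 0, -0.3, 0, -0.3], [0.001, -0.001, 0.009, 0, -0.3, 0, -0.3], [0.001, 0, 0.008, 0, -0.3, 0, -0.3], [0, 0, 0.007, 0, 0, 0, -0.3], [0, 0, 0.005, 0, 0, 0, -0.3], [0, 0, 0.003, 0, 0, 0, -0.3], [0, 0, 0, 0, 0, 0, -0.3]]]}}

```text
t: 9.33
ee_pos: [433.7, 262.1, 226.6]
orientation: [-0.086, 2.635, 0.01]
ft_force: [0.3, -0.4, 0.3]
width: 56.9
```

```bash
python3 - <<'E'
from h import *
st()
go2(fr(RC,RY,[22,0,48.5])[0],RY,-30,0)
E
```

```text
t 9.33 tip [521.7 266.3  67.3] w 56.9 F [ 0.3 -0.4  0.3] ori [-0.086  2.635  0.01 ]
old frame [19.6 -7.  12.6] new frame [19.8 -7.1 12.2] turn deg [-0.58 -1.06 -0.01] world [-10.6  -7.8 -20.5]
```

```bash
python3 - <<'E'
from h import *
o=st();print(o['qpos'],o['qvel'])
E
```

```text
t 9.33 tip [521.7 266.3  67.3] w 56.9 F [ 0.3 -0.4  0.3] ori [-0.086  2.635  0.01 ]
[ 0.58232517  0.527314    2.1024458  -1.31080931  0.2583381   0.19210463] [ 0.00631617 -0.01178747  0.01461469  0.00096564  0.0017482   0.00405365]
```

>>> {"method": "jog_arm", "body": {"steps": [[[0, 0, -0.01, 0, 0, 0, -0.3], [0, 0, -0.01, 0, 0, 0, -0.3], [0, 0, -0.01, 0, 2, 0, -0.3], [0, 0, -0.005, 0, 2, 0, -0.3], [0, 0, 0, 0, 2, 0, -0.3], [0, 0, 0, 0, 2, 0, -0.3], [0, 0, 0, 0, 1, 0, -0.3], [0, 0, 0, 0, 0, 0, -0.3]]]}}

```text
t: 10.0
ee_pos: [417.0, 261.3, 257.0]
orientation: [-0.089, 2.788, 0.003]
ft_force: [-0.2, -0.8, 0.1]
width: 56.9
```

```bash
python3 - <<'E'
from h import *
o=st();print(o['qpos'])
go2(fr(RC,RY,[22,0,48.5])[0],RY,-20,30)
E
```

```text
t 10.0 tip [479.7 263.7  86.1] w 56.9 F [-0.2 -0.8  0.1] ori [-0.089  2.788  0.003]
[ 0.58174426  0.44691684  2.09205278 -0.55211611  0.34636674 -0.55549483]
old frame [-19.5  -7.2  17.1] new frame [-19.5  -7.4  16.9] turn deg [-0.58  0.15 -0.13] world [24.6 -5.7 -9.2]
```

>>> {"method": "jog_arm", "body": {"steps": [[[-0.006, -0.002, 0.004, -0.2, 0.1, 0, -0.3], [-0.006, -0.002, 0.004, -0.2, 0.1, 0, -0.3], [-0.006, -0.002, 0.004, -0.2, 0, 0, -0.3], [-0.0015, -0.0014, 0.005, 0, 0, 0, -0.3], [0, 0, 0, 0, 0, 0, -0.3]]]}}

```text
t: 10.42
ee_pos: [441.8, 255.1, 246.8]
orientation: [-0.092, 2.792, 0.017]
ft_force: [-0.3, -0.5, 0.3]
width: 57.4
```

```bash
python3 - <<'E'
from h import *
o=st();print(o['qpos'])
go2(fr(RC,RY,[22,0,48.5])[0],RY,-20,0)
E
```

```text
t 10.42 tip [503.8 259.3  75.8] w 57.4 F [-0.3 -0.5  0.3] ori [-0.092  2.792  0.017]
[ 0.53929967  0.48359021  2.05874508 -0.50790694  0.32526938 -0.636407  ]
old frame [-0.2  0.4 29.1] new frame [-0.2  0.4 29.1] turn deg [-0.03 -0.04 -0.14] world [ 10.1   1.1 -27.3]
```

Aligned; advance 29 mm and close.

>>> {"method": "jog_arm", "body": {"steps": [[[0, 0, 0.006, 0, 0, 0, -0.3], [0, 0, 0.006, 0, 0, 0, -0.3], [0, 0, 0.006, 0, 0, 0, -0.3], [0, 0, 0.006, 0, 0, 0, -0.3], [0, 0, 0.004, 0, 0, 0, -0.3], [0, 0, 0.001, 0, 0, 0, -0.3], [0, 0, 0, 0, 0, 0, -0.3]]]}}

```text
t: 11.0
ee_pos: [451.4, 256.1, 219.6]
orientation: [-0.093, 2.793, 0.017]
ft_force: [-0.0, -0.4, -0.1]
width: 57.2
```

```bash
python3 - <<'E'
from h import *
o=st()
go2(fr(RC,RY,[22,0,48.5])[0],RY,-20,0)
P,im,_=snap('wrist','w5')
E
```

```text
t 11.0 tip [513.3 260.3  48.5] w 57.2 F [-0.  -0.4 -0.1] ori [-0.093  2.793  0.017]
old frame [-0.4  0.1  0.2] new frame [-0.4  0.1  0.2] turn deg [-0.01 -0.08 -0.1 ] world [ 0.4  0.1 -0.1]
```

View pics/w5.png

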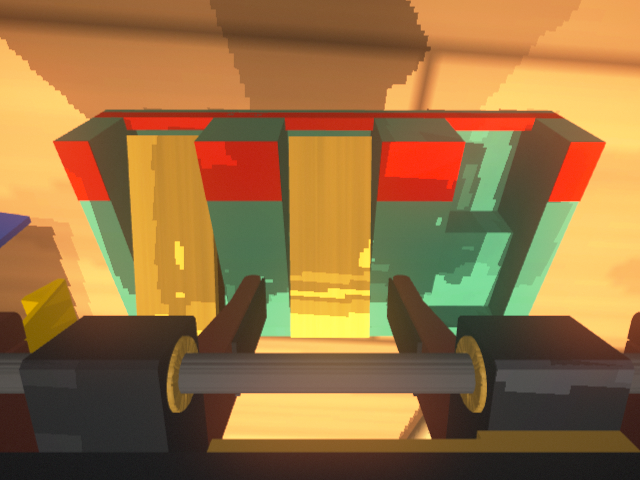

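>>> {"method": "jog_arm", "body": {"steps": [[[0, 0, 0, 0, 0, 0, 0.4], [0, 0, 0, 0, 0, 0, 0.4], [0, 0, 0, 0, 0, 0, 0.4], [0, 0, 0, 0, 0, 0, 0.4], [0, 0, 0, 0, 0, 0, 0.4], [0, 0, 0, 0, 0, 0, 0.4]]]}}

```text
t: 11.55
ee_pos: [451.5, 256.2, 220.3]
orientation: [-0.092, 2.792, 0.018]
ft_force: [0.5, -0.7, 1.0]
width: 35.3
```

>>> {"method": "jog_arm", "body": {"steps": [[[-0.0017, 0, -0.0047, 0, 0, 0, 0.6], [-0.0034, 0, -0.0094, 0, 0, 0, 0.6], [-0.0034, 0, -0.0094, 0, 0, 0, 0.6], [-0.0034, 0, -0.0094, 0, 0, 0, 0.6], [-0.0051, 0, -0.0141, 0, 0, 0, 0.6], [-0.0068, 0, -0.0188, 0, 0, 0, 0.6], [-0.0068, 0, -0.0188, 0, 0, 0, 0.6], [-0.0068, 0, -0.0188, 0, 0, 0, 0.6], [-0.0068, 0, -0.0188, 0, 0, 0, 0.6], [0, 0, 0, 0, 0, 0, 0.6]]]}}

```text
t: 12.38
ee_pos: [452.1, 256.6, 353.7]
orientation: [-0.092, 2.787, 0.022]
ft_force: [0.6, 0.8, -1.0]
width: 35.6
```

```bash
python3 - <<'E'
from h import *
o=st();print(o['qpos'])
P,im,_=snap('wrist','w6')
E
```

```text
t 12.38 tip [514.9 261.5 183. ] w 35.6 F [ 0.6  0.8 -1. ] ori [-0.092  2.787  0.022]
[ 0.5306311   0.29839594  1.98965857 -0.29334593  0.55235168 -0.87902848]
```

View pics/w6.png

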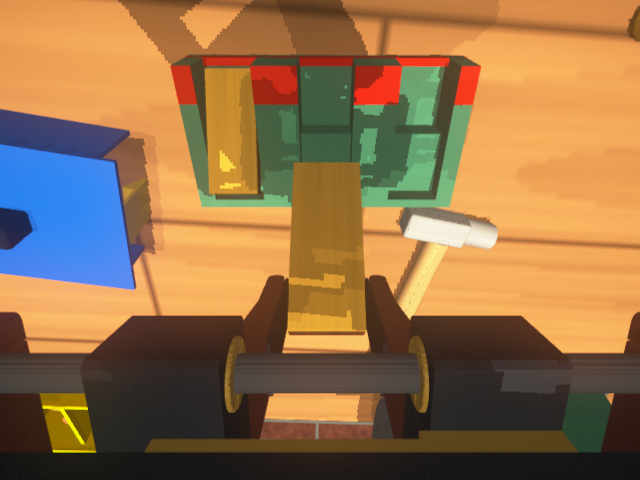

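```bash
python3 - <<'E'
from h import *
go2([515,-262,240],0,5,0)
go2([515,-262,240],-180,-5,0)
E
```

```text
old frame [ -66.4 -522.2  -51.2] new frame [ -72.9 -518.3  -76. ] turn deg [ 0.67 25.15  3.77] world [  79.2 -518.3   69.4]
old frame [ -66.4 -522.2  -51.2] new frame [ 72.9 518.3 -76. ] turn deg [ -38.38    1.03 -172.02] world [  79.2 -518.3   69.4]
```

>>> {"method": "jog_arm", "body": {"steps": [[[0, 0, -0.015, 0, 5, 0.7, 0.6], [0, 0, -0.015, 0, 5, 0.7, 0.6], [0, 0, -0.015, 0, 5, 0.7, 0.6], [0, 0, -0.015, 0, 5, 0.7, 0.6], [0, 0, -0.015, 0, 5, 0.7, 0.6], [-0.005, -0.02, 0, 0, 0, 0, 0.6], [-0.005, -0.035, 0, 0, 0, 0, 0.6], [-0.005, -0.035, 0, 0, 0, 0, 0.6], [-0.005, -0.035, 0, 0, 0, 0, 0.6], [-0.005, -0.035, 0, 0, 0, 0, 0.6], [-0.005, -0.035, 0, 0, 0, 0, 0.6], [-0.005, -0.035, 0, 0, 0, 0, 0.6], [-0.005, -0.035, 0, 0, 0, 0, 0.6], [-0.005, -0.035, 0, 0, 0, 0, 0.6], [-0.005, -0.035, 0, 0, 0, 0, 0.6], [-0.005, -0.035, 0, 0, 0, 0, 0.6], [-0.005, -0.035, 0, 0, 0, 0, 0.6], [-0.005, -0.035, 0, 0, 0, 0, 0.6], [-0.005, -0.035, 0, 0, 0, 0, 0.6], [0, -0.02, 0, 0, 0, 0, 0.6]]]}}

```text
t: 14.1
ee_pos: [511.4, -242.7, 411.0]
orientation: [0.007, -3.052, -0.013]
ft_force: [-0.4, 0.1, -1.9]
width: 35.1
```

>>> {"method": "jog_arm", "body": {"steps": [[[0, -0.01, 0, 0, 0, 0, 0.6], [0, 0, 0, 0, 0, 0, 0.6], [0, 0, 0, 0, 0, 0, 0.6]]]}}

```text
t: 14.35
ee_pos: [510.9, -249.2, 411.6]
orientation: [0.009, -3.051, -0.015]
ft_force: [0.0, 0.2, -1.4]
width: 35.4
```

```bash
python3 - <<'E'
from h import *
o=st();print(o['qpos'])
go2([515,-262,240],0,5,0)
P,im,o=snap('wrist','w7')
for th,z in [('carrier',0),('deck',38),('rim_a',32),('block1',0)]:
    for d in ctrl.landmark_of(th,'wrist')[:3]:
        print(th,round(d['p'],2),np.round(d['uv'],1),np.round(px2w(P,d['uv'],z)[0],1))
for th,z in [('carrier',8),('deck',38),('block1',200)]:
    for d in ctrl.trace(th,'wrist')[:3]:
        print(th,round(d['p'],2),d['bbox'],rect(d['pixels'],P,z))
E
```

```text
t 14.35 tip [ 494.5 -247.4  230.4] w 35.4 F [ 0.   0.2 -1.4] ori [ 0.009 -3.051 -0.015]
[-0.46745464  0.34907152  1.72763733 -0.03517309  1.15003831 -2.02819008]
old frame [-18.9 -12.9 -11.5] new frame [-19.  -12.8 -11.4] turn deg [ 0.55 -0.17  0.35] world [ 19.9 -12.8   9.7]
rim_a 0.57 [404.1 225.6] [ 486.6 -170.3   32. ]
block1 0.66 [327.  249.7] [ 517.5 -246.     0. ]
carrier 0.78 [192.6, 145.9, 431.4, 290.6] ((482.4822692871094, -262.8799743652344), (237.23719787597656, 150.27178955078125), 89.77056884765625)
deck 0.59 [198.7, 145.5, 428.6, 291.4] ((479.0383605957031, -261.541015625), (218.41668701171875, 138.75389099121094), 89.76809692382812)
block1 0.6 [291.4, 160.0, 364.6, 334.0] ((478.49835205078125, -248.7057647705078), (94.48886108398438, 43.65370559692383), 0.0809413492679596)
block1 0.36 [451.0, 225.8, 637.5, 353.4] ((501.2441711425781, -126.32154846191406), (106.50459289550781, 66.8685073852539), 83.6126937866211)
```

View pics/w7.png

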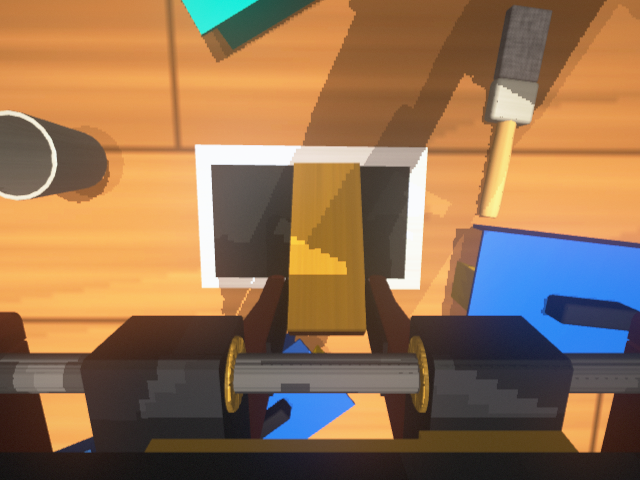

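```bash
python3 - <<'E'
from h import *
o=ctrl.get_obs();P=campose('wrist',o);im=cv2.imread('pics/w7.png')
for c,yaw,col in (((482,-262.5),-0.2,(255,0,255)),):
    poly(im,P,fr(c,yaw,box(-55,55,-94,94,38)),col);poly(im,P,fr(c,yaw,box(-75,75,-118,118,8)),(0,200,0))
cv2.imwrite('pics/ov7.png',cv2.resize(im[130:310,180:440],None,fx=3,fy=3,interpolation=cv2.INTER_CUBIC))
# block pose in tool: fit pitch & offset from corner px
from scipy.optimize import least_squares
px=np.array([[293.5,163.5],[359.5,163.5],[289,332],[365,332]])
Rt=R.from_rotvec(o['orientation']).as_matrix()
def f(q):
    # tool frame: pitch a, pos x,y,z(top centre)
    a=q[0];ux=np.array([-np.cos(a),0,-np.sin(a)]) # block +x in tool
    X=[q[1:4]+ux*s+np.array([0,w,0]) for s,w in((-45,-18),(-45,18),(45,-18),(45,18))]
    W=o['ee_pos']+(Rt@np.array(X).T).T
    return (w2px(P,W)-px).ravel()
r=least_squares(f,[0.3,30,0,180]);print(np.degrees(r.x[0]),r.x[1:],r.cost)
E
```

```text
33.16394639513732 [ 21.08785842  -1.29847582 204.94818269] 0.17733894390966648
```

View pics/ov7.png

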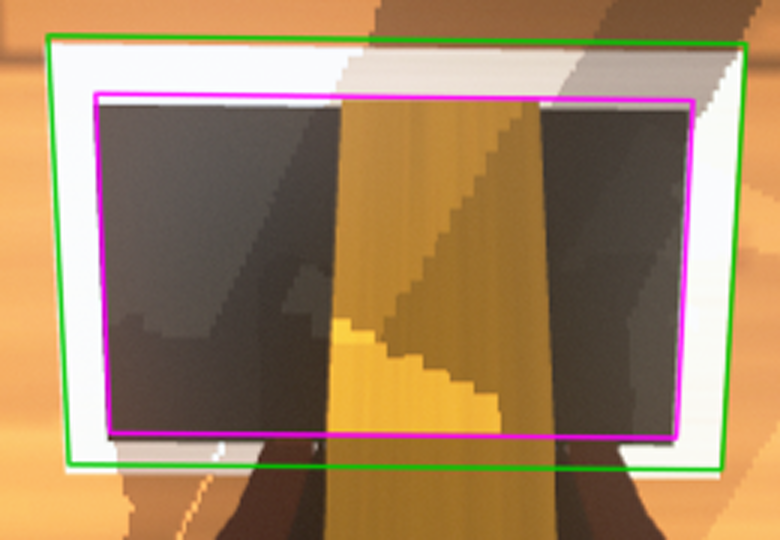

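```bash
python3 - <<'E'
from h import *
P,im,o=snap('side','s7')
im=im[:,:,::-1];cv2.imwrite('pics/s7c.png',cv2.resize(im[120:320,260:460],None,fx=3,fy=3,interpolation=cv2.INTER_CUBIC))
E
```

```text
(no output)
```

View pics/s7c.png

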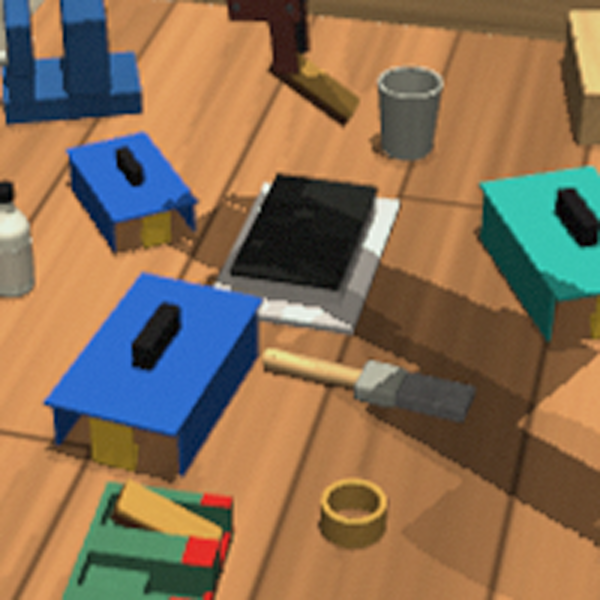

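```bash
echo "CC=(484,-262.5);CY=-0.2" >> h.py; python3 - <<'E'
from h import *
st();go2(fr(CC,CY,[29,-66,90])[0],CY,15,0)
E
```

```text
t 14.8 tip [ 495.4 -247.6  231.7] w 35.2 F [ 0.1  0.1 -2. ] ori [ 0.011 -3.053 -0.013]
old frame [-60.6 -81.3 141.7] new frame [-85.2 -79.5 129.6] turn deg [0.38 9.95 0.67] world [  48.5  -79.7 -147.2]
```

>>> {"method": "jog_arm", "body": {"steps": [[[0, 0, 0, 0.1, 2.5, 0.15, 0.6], [0, 0, 0, 0.1, 2.5, 0.15, 0.6], [0, 0, 0, 0.1, 2.5, 0.15, 0.6], [0, 0, 0, 0.1, 2.5, 0.2, 0.6], [-0.0085, -0.00795, 0.013, 0, 0, 0, 0.6], [-0.0085, -0.00795, 0.013, 0, 0, 0, 0.6], [-0.0085, -0.00795, 0.013, 0, 0, 0, 0.6], [-0.0085, -0.00795, 0.013, 0, 0, 0, 0.6], [-0.0085, -0.00795, 0.013, 0, 0, 0, 0.6], [-0.0085, -0.00795, 0.013, 0, 0, 0, 0.6], [-0.0085, -0.00795, 0.013, 0, 0, 0, 0.6], [-0.0085, -0.00795, 0.013, 0, 0, 0, 0.6], [-0.0085, -0.00795, 0.013, 0, 0, 0, 0.6], [-0.0085, -0.00795, 0.013, 0, 0, 0, 0.6], [0, 0, 0, 0, 0, 0, 0.6]]]}}

```text
t: 16.05
ee_pos: [559.2, -329.9, 262.5]
orientation: [-0.006, -2.876, -0.002]
ft_force: [-0.8, 0.2, -2.2]
width: 35.0
```

```bash
python3 - <<'E'
from h import *
st();go2(fr(CC,CY,[29,-66,46])[0],CY,15,0)
snap('wrist','w8')
P,im,o=snap('side','s8')
im=im[:,:,::-1];cv2.imwrite('pics/s8c.png',cv2.resize(im[120:270,280:480],None,fx=4,fy=4,interpolation=cv2.INTER_CUBIC))
E
```

```text
t 16.05 tip [ 511.5 -329.5   86.8] w 35.0 F [-0.8  0.2 -2.2] ori [-6.000e-03 -2.876e+00 -2.000e-03]
old frame [-11.3   1.1  39.1] new frame [-11.2   1.1  39.1] turn deg [ 0.07 -0.19 -0.03] world [  0.7   1.1 -40.7]
```

View pics/w8.png

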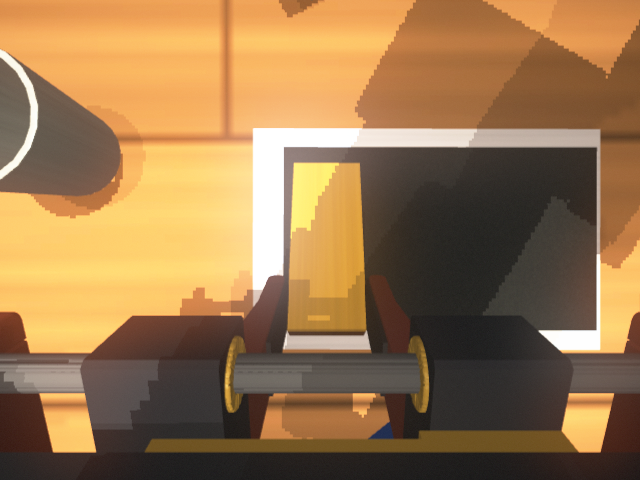

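View pics/s8c.png

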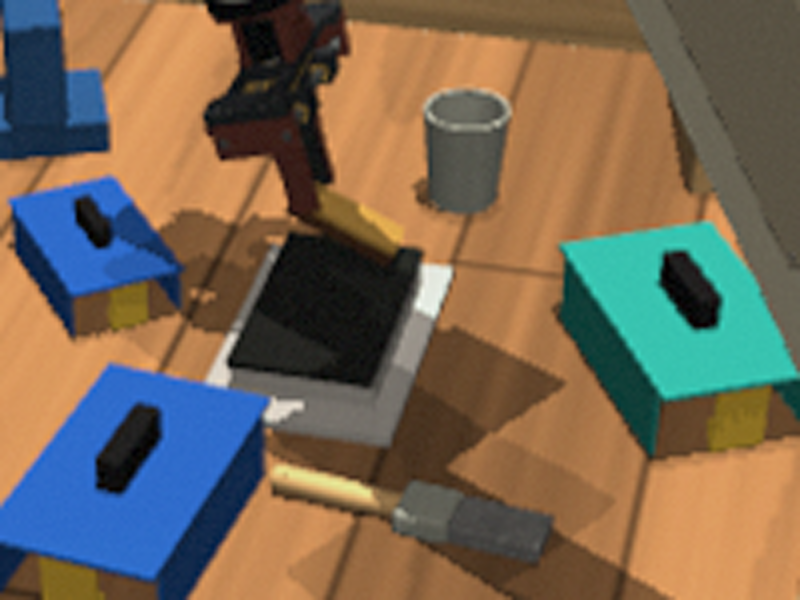

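>>> {"method": "jog_arm", "body": {"steps": [[[-0.0014, 0.0005, 0.005, 0, 0, 0, 0.6], [-0.0014, 0.0005, 0.005, 0, 0, 0, 0.6], [-0.0011, 0, 0.004, 0, 0, 0, 0.6], [-0.0011, 0, 0.004, 0, 0, 0, 0.6], [-0.0009, 0, 0.003, 0, 0, 0, 0.6], [-0.0009, 0, 0.003, 0, 0, 0, 0.6], [-0.0009, 0, 0.003, 0, 0, 0, 0.6], [-0.0009, 0, 0.003, 0, 0, 0, 0.6], [0, 0, 0, 0, 0, 0, 0.6]]]}}

```text
t: 16.9
ee_pos: [559.6, -328.3, 233.3]
orientation: [-0.005, -2.878, -0.001]
ft_force: [3.1, -0.5, 2.5]
width: 35.6
```

```bash
python3 - <<'E'
from h import *
st();go2(fr(CC,CY,[29,-66,46])[0],CY,15,0)
snap('wrist','w9')
P,im,o=snap('side','s9')
im=im[:,:,::-1];cv2.imwrite('pics/s9c.png',cv2.resize(im[120:270,280:480],None,fx=4,fy=4,interpolation=cv2.INTER_CUBIC))
E
```

```text
t 16.9 tip [ 512.2 -328.1   57.6] w 35.6 F [ 3.1 -0.5  2.5] ori [-5.000e-03 -2.878e+00 -1.000e-03]
old frame [-3.3 -0.5 11.1] new frame [-3.2 -0.5 11.1] turn deg [ 0.01 -0.11 -0.01] world [  0.3  -0.5 -11.5]
```

View pics/s9c.png

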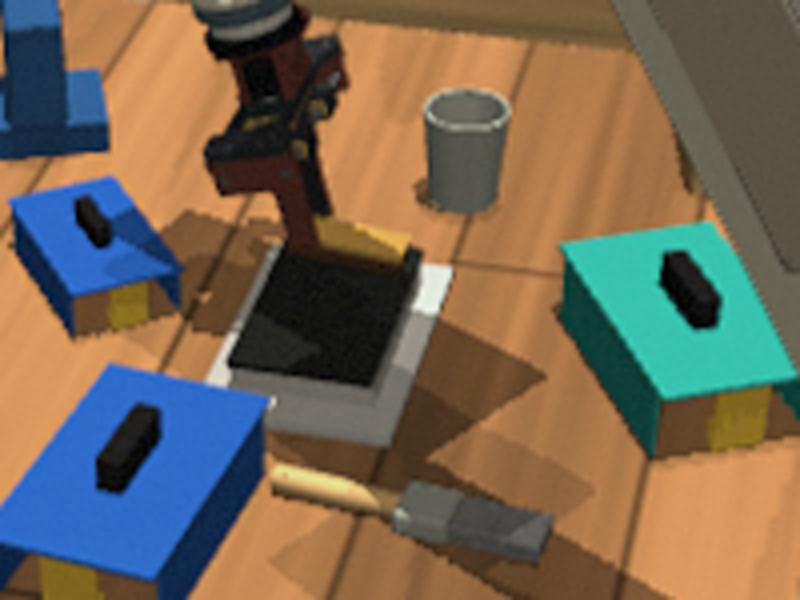

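>>> {"method": "jog_arm", "body": {"steps": [[[-0.0006, 0, 0.002, 0, 0, 0, 0.6], [-0.0006, 0, 0.002, 0, 0, 0, 0.6], [-0.0006, 0, 0.002, 0, 0, 0, 0.6], [-0.0006, 0, 0.002, 0, 0, 0, 0.6], [-0.0003, 0, 0.001, 0, 0, 0, 0.6], [0, 0, 0, 0, 0, 0, 0.6]]]}}

```text
t: 17.5
ee_pos: [560.2, -328.3, 225.3]
orientation: [-0.005, -2.878, -0.0]
ft_force: [3.1, 1.3, 9.1]
width: 35.2
```

```bash
python3 - <<'E'
from h import *
st();go2(fr(CC,CY,[29,-66,46])[0],CY,15,0)
snap('wrist','w9')
P,im,o=snap('side','s9b')
im=im[:,:,::-1];cv2.imwrite('pics/s9c.png',cv2.resize(im[150:220,330:400],None,fx=8,fy=8,interpolation=cv2.INTER_CUBIC))
E
```

```text
t 17.5 tip [ 512.8 -328.2   49.5] w 35.2 F [3.1 1.3 9.1] ori [-0.005 -2.878 -0.   ]
old frame [-0.6 -0.4  3.4] new frame [-0.6 -0.4  3.4] turn deg [-0.01 -0.08 -0.02] world [-0.3 -0.4 -3.5]
```

View pics/s9c.png

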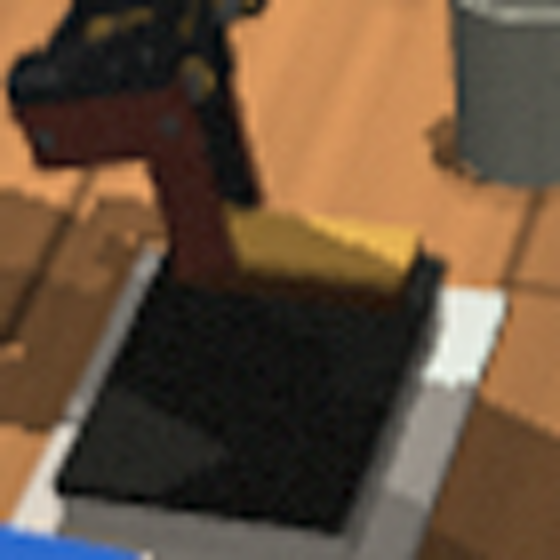

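View pics/w9.png

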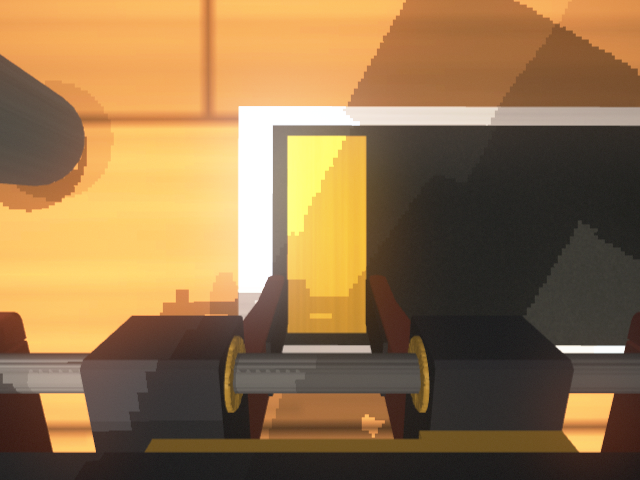

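>>> {"method": "jog_arm", "body": {"steps": [[[0, 0, 0, 0, 0, 0, -0.2], [0, 0, 0, 0, 0, 0, -0.2], [0, 0, 0, 0, 0, 0, -0.2], [0, 0, 0, 0, 0, 0, -0.2], [0, 0, -0.008, 0, 0, 0, -0.2], [0, 0, -0.02, 0, 0, 0, -0.2], [0, 0, -0.03, 0, -3, 0, -0.3], [0, 0, -0.03, 0, -3, 0, -0.3], [0, 0, -0.03, 0, -4, 0, -0.3], [0, 0, -0.03, 0, -5, 0, -0.3], [0, 0, 0, 0, 0, 0, -0.3]]]}}

```text
t: 18.52
ee_pos: [590.4, -329.3, 377.0]
orientation: [0.006, 3.129, -0.009]
ft_force: [0.6, -0.1, 0.7]
width: 56.9
```

```bash
python3 - <<'E'
from h import *
st()
P,im,o=snap('wrist','w10')
im=im[:,:,::-1].copy()
for c,yaw,col in (((484,-262.5),-0.2,(255,0,255)),):
    poly(im,P,fr(c,yaw,box(-55,55,-94,94,38)),col);poly(im,P,fr(c,yaw,box(-75,75,-118,118,8)),(0,200,0))
    poly(im,P,fr(c,yaw,box(-45,45,-66-18,-66+18,54)),(255,255,0))
cv2.imwrite('pics/ov10.png',im)
for d in ctrl.trace('block1','wrist')[:2]:print(d['p'],d['bbox'],rect(d['pixels'],P,54))
for d in ctrl.trace('carrier','wrist')[:2]:print(d['p'],d['bbox'],rect(d['pixels'],P,8))
go2(fr(RC,RY,[22,-70,180])[0],RY,0,0)
E
```

```text
t 18.52 tip [ 592.7 -330.3  195. ] w 56.9 F [ 0.6 -0.1  0.7] ori [ 0.006  3.129 -0.009]
0.57 [309.4, 16.5, 355.6, 144.4] ((482.6173400878906, -329.60418701171875), (35.85532760620117, 88.86249542236328), 89.71484375)
0.68 [269.2, 0.6, 560.5, 181.9] ((486.3766784667969, -262.9441223144531), (237.24868774414062, 145.13168334960938), 89.68608093261719)
old frame [ 71.7 518.7   7.7] new frame [ 34.2 522.5   7.6] turn deg [-0.01 -0.13 -4.12] world [-69.7 518.9  -7.6]
```

View pics/ov10.png

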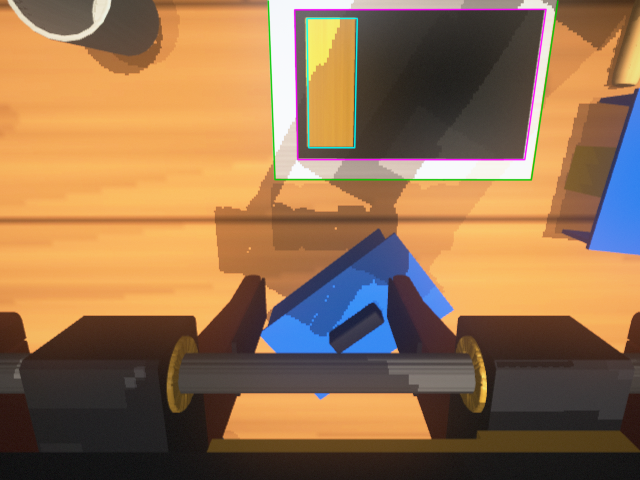

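>>> {"method": "jog_arm", "body": {"steps": [[[0, 0, 0, 0, 0, -2, -0.3], [0, 0.02, 0, 0, 0, -2.1, -0.3], [0.002, 0.035, 0, 0, 0, 0, -0.3], [0.002, 0.035, 0, 0, 0, 0, -0.3], [0.002, 0.035, 0, 0, 0, 0, -0.3], [0.003, 0.035, 0, 0, 0, 0, -0.3], [0.003, 0.035, 0, 0, 0, 0, -0.3], [0.003, 0.035, 0, 0, 0, 0, -0.3], [0.003, 0.035, 0, 0, 0, 0, -0.3], [0.003, 0.035, 0, 0, 0, 0, -0.3], [0.003, 0.035, 0, 0, 0, 0, -0.3], [0.003, 0.035, 0, 0, 0, 0, -0.3], [0.003, 0.035, 0, 0, 0, 0, -0.3], [0.002, 0.035, 0, 0, 0, 0, -0.3], [0.002, 0.035, 0, 0, 0, 0, -0.3], [0.001, 0.035, 0, 0, 0, 0, -0.3], [0, 0.012, 0, 0, 0, 0, -0.3], [0, 0, 0, 0, 0, 0, -0.3]]]}}

```text
t: 20.17
ee_pos: [518.5, 192.2, 367.9]
orientation: [0.112, -3.135, 0.002]
ft_force: [0.2, -0.9, -0.3]
width: 57.4
```

```bash
python3 - <<'E'
from h import *
o=st();print(o['qpos'])
go2(fr(RC,RY,[21,-70,48])[0],RY,-20,50)
E
```

```text
t 20.17 tip [517.7 192.  185.9] w 57.4 F [ 0.2 -0.9 -0.3] ori [ 1.120e-01 -3.135e+00  2.000e-03]
[ 3.33523944e-01  3.66271281e-01  1.81827158e+00  3.41382370e-05
  9.61558317e-01 -1.30885453e+00]
old frame [ 79.8  -1.2 102.2] new frame [110.2  -1.6  68.3] turn deg [ -0.03 -20.25   0.21] world [ -80.    -7.  -101.9]
```

>>> {"method": "jog_arm", "body": {"steps": [[[0.006, 0, 0, 0, -4, 0, -0.3], [0.006, 0, 0, 0, -4, 0, -0.3], [0.006, 0, 0, 0, -4, 0, -0.3], [0.006, 0, 0, 0, -4, 0, -0.3], [0.006, 0, 0, 0, -4.2, 0.2, -0.3], [0.01, 0, 0.009, 0, 0, 0, -0.3], [0.01, 0, 0.009, 0, 0, 0, -0.3], [0.01, 0, 0.009, 0, 0, 0, -0.3], [0.01, 0, 0.009, 0, 0, 0, -0.3], [0.01, -0.001, 0.009, 0, 0, 0, -0.3], [0.01, -0.001, 0.009, 0, 0, 0, -0.3], [0.01, 0, 0.009, 0, 0, 0, -0.3], [0.01, 0, 0, 0, 0, 0, -0.3], [0, 0, 0, 0, 0, 0, -0.3]]]}}

```text
t: 21.33
ee_pos: [434.7, 180.7, 276.6]
orientation: [-0.089, 2.795, 0.012]
ft_force: [-0.8, -0.4, -0.2]
width: 56.8
```

```bash
python3 - <<'E'
from h import *
o=st();print(o['qpos'])
go2(fr(RC,RY,[21,-70,48])[0],RY,-20,0)
snap('wrist','w11')
E
```

```text
t 21.33 tip [496.2 184.2 105.3] w 56.8 F [-0.8 -0.4 -0.2] ori [-0.089  2.795  0.012]
[ 0.39957274  0.38052024  2.13600459 -0.37134562  0.31871559 -0.89971738]
old frame [-0.5  4.4 61.3] new frame [-0.3  4.2 61.3] turn deg [-0.21 -0.21 -0.2 ] world [ 20.9   5.6 -57.5]
```

View pics/w11.png

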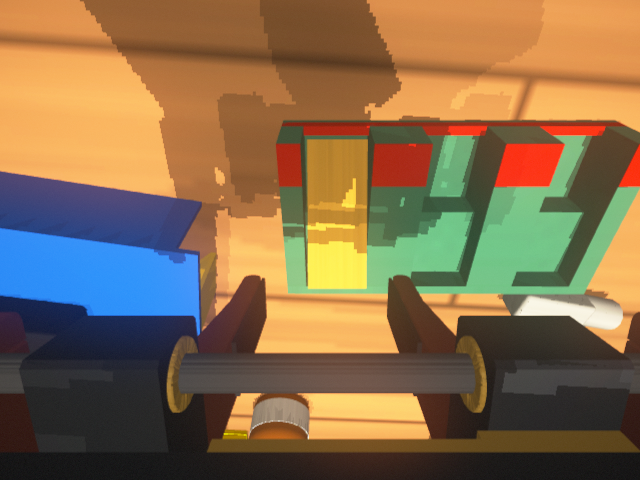

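>>> {"method": "jog_arm", "body": {"steps": [[[0, 0.0022, 0.01, -0.1, -0.1, -0.1, -0.3], [0, 0.0022, 0.01, -0.1, -0.1, -0.1, -0.3], [0, 0, 0.01, 0, 0, 0, -0.3], [0, 0, 0.01, 0, 0, 0, -0.3], [0, 0, 0.008, 0, 0, 0, -0.3], [0, 0, 0.006, 0, 0, 0, -0.3], [0, 0, 0.004, 0, 0, 0, -0.3], [0, 0, 0.003, 0, 0, 0, -0.3], [0, 0, 0, 0, 0, 0, -0.3]]]}}

```text
t: 22.13
ee_pos: [457.6, 188.4, 221.2]
orientation: [-0.095, 2.786, 0.021]
ft_force: [0.4, 1.6, -0.8]
width: 57.1
```

```bash
python3 - <<'E'
from h import *
o=st()
go2(fr(RC,RY,[21,-70,48])[0],RY,-20,0)
snap('wrist','w12')
E
```

```text
t 22.13 tip [520.7 193.2  50.5] w 57.1 F [ 0.4  1.6 -0.8] ori [-0.095  2.786  0.021]
old frame [ 2.8 -1.9  1.2] new frame [ 2.8 -1.9  1.3] turn deg [ 0.16  0.32 -0.02] world [-2.  -2.1 -2.1]
```

View pics/w12.png

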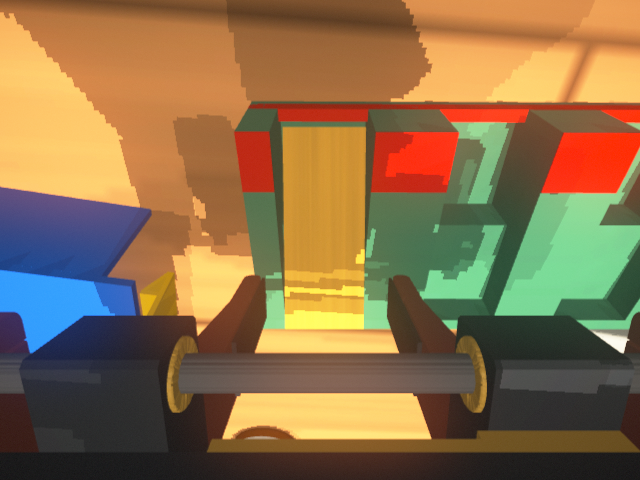

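>>> {"method": "jog_arm", "body": {"steps": [[[0.003, -0.001, 0.001, 0, 0, 0, -0.3], [0, 0, 0, 0, 0, 0, -0.3], [0, 0, 0, 0, 0, 0, 0.4], [0, 0, 0, 0, 0, 0, 0.6], [0, 0, 0, 0, 0, 0, 0.6], [0, 0, 0, 0, 0, 0, 0.6], [0, 0, 0, 0, 0, 0, 0.6], [0, 0, 0, 0, 0, 0, 0.6], [-0.0017, 0, -0.0047, 0, 0, 0, 0.6], [-0.0034, 0, -0.0094, 0, 0, 0, 0.6], [-0.0034, 0, -0.0094, 0, 0, 0, 0.6], [-0.0034, 0, -0.0094, 0, 0, 0, 0.6], [-0.0051, 0, -0.0141, 0, 0, 0, 0.6], [-0.0068, 0, -0.0188, 0, 0, 0, 0.6], [-0.0068, 0, -0.0188, 0, 0, 0, 0.6], [-0.0068, 0, -0.0188, 0, 0, 0, 0.6], [-0.0068, 0, -0.0188, 0, 0, 0, 0.6], [0, 0, 0, 0, 0, 0, 0.6]]]}}

```text
t: 23.68
ee_pos: [454.9, 187.4, 352.6]
orientation: [-0.095, 2.78, 0.024]
ft_force: [1.2, 0.3, -1.7]
width: 35.7
```

```bash
python3 - <<'E'
from h import *
o=st()
go2(fr(CC,CY,[29,0,230])[0],CY,15,0)
snap('wrist','w13')
E
```

```text
t 23.68 tip [518.8 192.7 182.3] w 35.7 F [ 1.2  0.3 -1.7] ori [-0.095  2.78   0.024]
old frame [ -88.7 -456.1  -25.8] new frame [ -89.4 -449.8  -79. ] turn deg [ 0.5  35.62  4.2 ] world [ 105.2 -450.2   53.2]
```

View pics/w13.png

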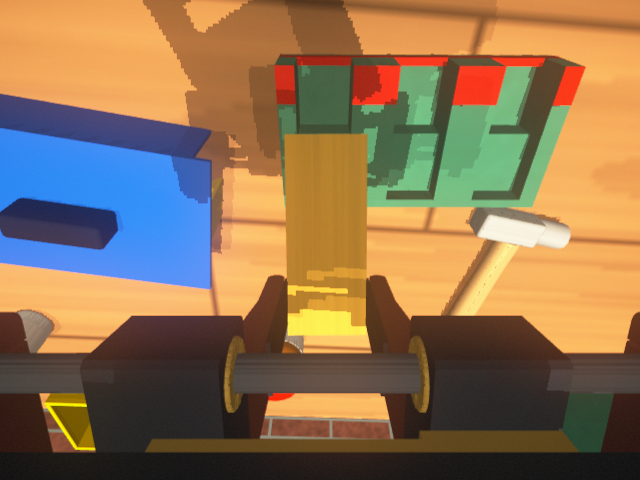

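>>> {"method": "jog_arm", "body": {"steps": [[[0, 0, -0.012, 0, 5, 0.7, 0.6], [0, 0, -0.012, 0, 5, 0.7, 0.6], [0, 0, -0.012, 0, 5, 0.7, 0.6], [0, 0, -0.012, 0, 5, 0.7, 0.6], [0, 0, -0.012, 0, 5, 0.7, 0.6], [0, 0, -0.012, 0, 5, 0.7, 0.6], [-0.006, -0.02, 0, 0, 0, 0, 0.6], [-0.006, -0.033, 0, 0, 0, 0, 0.6], [-0.006, -0.033, 0, 0, 0, 0, 0.6], [-0.006, -0.033, 0, 0, 0, 0, 0.6], [-0.006, -0.033, 0, 0, 0, 0, 0.6], [-0.006, -0.033, 0, 0, 0, 0, 0.6], [-0.006, -0.033, 0, 0, 0, 0, 0.6], [-0.006, -0.033, 0, 0, 0, 0, 0.6], [-0.006, -0.033, 0, 0, 0, 0, 0.6], [-0.006, -0.033, 0, 0, 0, 0, 0.6], [-0.006, -0.033, 0, 0, 0, 0, 0.6], [-0.006, -0.033, 0, 0, 0, 0, 0.6], [-0.006, -0.033, 0, 0, 0, 0, 0.6], [0, -0.02, 0, 0, 0, 0, 0.6]]]}}

```text
t: 25.4
ee_pos: [520.1, -253.2, 400.2]
orientation: [-0.006, -2.97, -0.014]
ft_force: [-0.5, 0.5, -2.1]
width: 35.5
```

>>> {"method": "jog_arm", "body": {"steps": [[[0, -0.005, 0, 0, 0, 0, 0.6], [0, 0, 0, 0, 0, 0, 0.6]]]}}

```text
t: 25.57
ee_pos: [519.3, -256.4, 400.5]
orientation: [-0.007, -2.97, -0.016]
ft_force: [-0.1, -0.2, -2.0]
width: 35.8
```

```bash
python3 - <<'E'
from h import *
o=st()
go2(fr(CC,CY,[29,0,90])[0],CY,10,0)
P,im,o=snap('wrist','w14')
P,im,o=snap('side','s14')
im=im[:,:,::-1];cv2.imwrite('pics/s14c.png',cv2.resize(im[100:270,280:480],None,fx=4,fy=3.5,interpolation=cv2.INTER_CUBIC))
E
```

```text
t 25.57 tip [ 488.2 -254.3  221.2] w 35.8 F [-0.1 -0.2 -2. ] ori [-0.007 -2.97  -0.016]
old frame [-47.4  -7.5 124.9] new frame [-47.7  -6.2 124.8] turn deg [ 0.62  0.15 -0.02] world [  25.3   -6.3 -131.2]
```

View pics/w14.png

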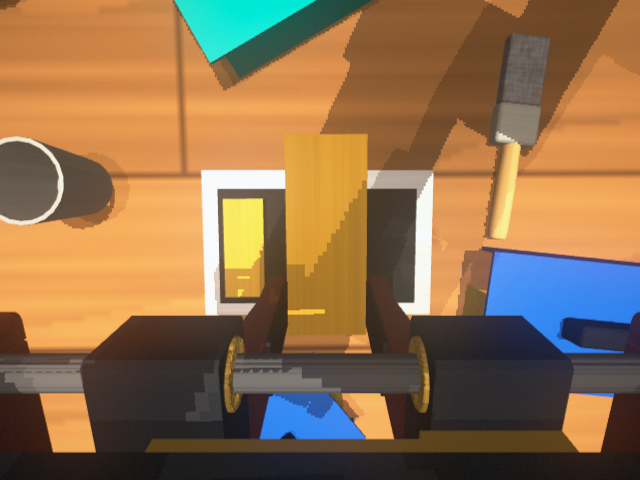

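View pics/s14c.png

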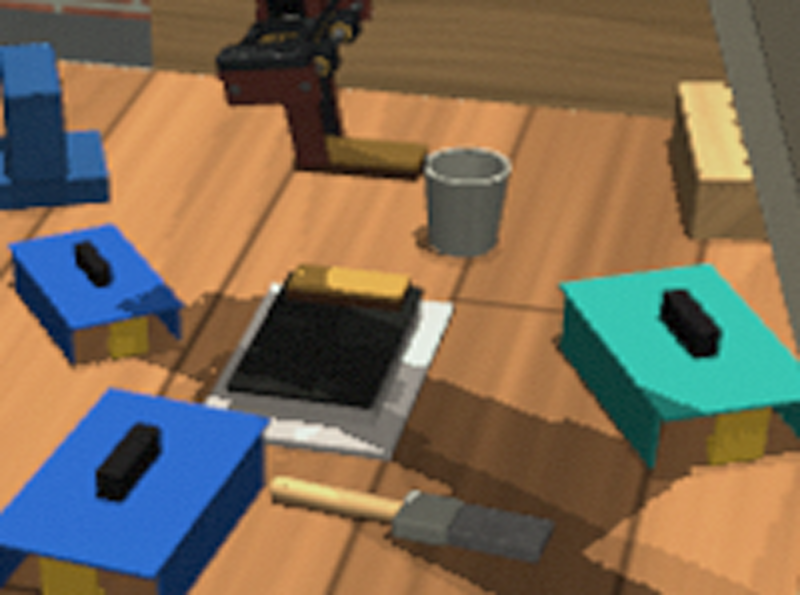

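>>> {"method": "jog_arm", "body": {"steps": [[[-0.005, -0.0007, 0.013, 0.1, 0, 0, 0.6], [-0.005, -0.0007, 0.013, 0.1, 0, 0, 0.6], [-0.005, -0.0007, 0.013, 0.1, 0, 0, 0.6], [-0.005, -0.0007, 0.013, 0.1, 0, 0, 0.6], [-0.005, -0.0007, 0.013, 0.1, 0, 0, 0.6], [-0.005, -0.0007, 0.013, 0.1, 0, 0, 0.6], [-0.005, -0.0007, 0.013, 0, 0, 0, 0.6], [-0.005, -0.0007, 0.013, 0, 0, 0, 0.6], [-0.005, -0.0007, 0.013, 0, 0, 0, 0.6], [-0.0024, -0.0007, 0.008, 0, 0, 0, 0.6], [0, 0, 0, 0, 0, 0, 0.6]]]}}

```text
t: 26.58
ee_pos: [545.1, -261.8, 268.9]
orientation: [-0.002, -2.969, -0.001]
ft_force: [0.3, 0.4, -1.4]
width: 35.2
```

```bash
python3 - <<'E'
from h import *
o=st()
go2(fr(CC,CY,[29,0,48])[0],CY,10,0)
P,im,o=snap('wrist','w15')
E
```

```text
t 26.58 tip [ 513.9 -261.6   89.6] w 35.2 F [ 0.3  0.4 -1.4] ori [-2.000e-03 -2.969e+00 -1.000e-03]
old frame [-6.7 -0.9 41.1] new frame [-6.8 -0.9 41.1] turn deg [0.02 0.13 0.12] world [ -0.5  -0.9 -41.7]
```

View pics/w15.png

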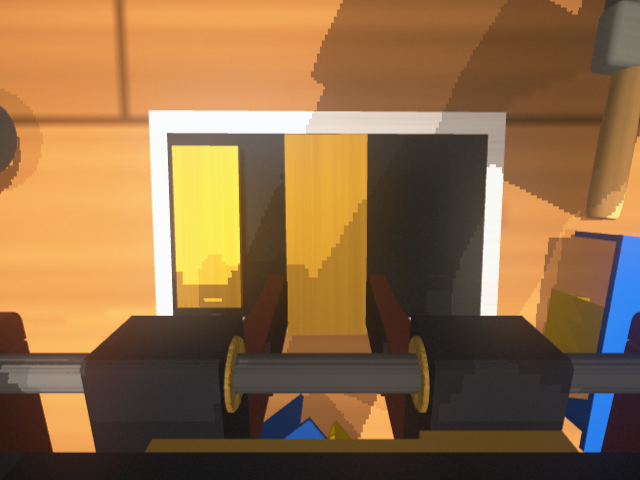

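>>> {"method": "jog_arm", "body": {"steps": [[[-0.0012, -0.0005, 0.007, 0, 0, 0, 0.6], [-0.0012, 0, 0.007, 0, 0, 0, 0.6], [-0.0012, 0, 0.007, 0, 0, 0, 0.6], [-0.001, 0, 0.006, 0, 0, 0, 0.6], [-0.0007, 0, 0.004, 0, 0, 0, 0.6], [-0.0005, 0, 0.003, 0, 0, 0, 0.6], [-0.0003, 0, 0.002, 0, 0, 0, 0.6], [0, 0, 0, 0, 0, 0, 0.6]]]}}

```text
t: 27.3
ee_pos: [545.3, -262.4, 234.3]
orientation: [-0.002, -2.972, 0.0]
ft_force: [-0.6, -0.7, -2.1]
width: 35.9
```

>>> {"method": "jog_arm", "body": {"steps": [[[-0.0003, 0, 0.002, 0, 0, 0, 0.6], [-0.0003, 0, 0.002, 0, 0, 0, 0.6], [0, 0, 0, 0, 0, 0, 0.6]]]}}

```text
t: 27.55
ee_pos: [545.2, -262.4, 230.5]
orientation: [-0.002, -2.972, 0.001]
ft_force: [0.6, 0.5, -1.5]
width: 35.4
```

>>> {"method": "jog_arm", "body": {"steps": [[[-0.0003, 0, 0.0015, 0, 0, 0, 0.6], [-0.0003, 0, 0.0015, 0, 0, 0, 0.6], [0, 0, 0, 0, 0, 0, 0.6]]]}}

```text
t: 27.8
ee_pos: [545.5, -262.5, 228.3]
orientation: [-0.002, -2.972, 0.001]
ft_force: [-0.9, 1.3, 3.6]
width: 35.8
```

```bash
python3 - <<'E'
from h import *
o=st()
P,im,o=snap('side','s16')
im=im[:,:,::-1];cv2.imwrite('pics/s16c.png',cv2.resize(im[150:250,320:420],None,fx=6,fy=6,interpolation=cv2.INTER_CUBIC))
E
```

```text
t 27.8 tip [ 514.9 -262.6   48.9] w 35.8 F [-0.9  1.3  3.6] ori [-2.000e-03 -2.972e+00  1.000e-03]
```

View pics/s16c.png

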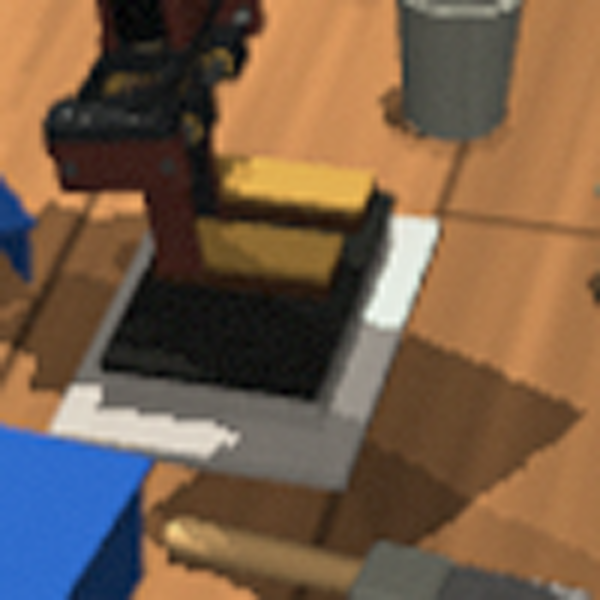

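Contact (5 N) and flat. Release with limited opening and retreat.

>>> {"method": "jog_arm", "body": {"steps": [[[-0.0001, 0, 0.0005, 0, 0, 0, -0.2], [0, 0, 0, 0, 0, 0, -0.2], [0, 0, 0, 0, 0, 0, -0.2], [0, 0, 0, 0, 0, 0, -0.2], [0, 0, -0.008, 0, 0, 0, -0.2], [0, 0, -0.02, 0, 0, 0, -0.2], [0, 0, -0.03, 0, -3, 0, -0.3], [0, 0, -0.03, 0, -3, 0, -0.3], [0, 0, -0.03, 0, -4, 0, -0.3], [0, 0, -0.03, 0, 0, 0, -0.3], [0, 0, 0, 0, 0, 0, -0.3]]]}}

```text
t: 28.77
ee_pos: [561.9, -263.1, 381.1]
orientation: [0.002, 3.127, -0.008]
ft_force: [1.1, -1.0, 1.0]
width: 56.8
```

```bash
python3 - <<'E'
from h import *
st()
P,im,o=snap('wrist','w17')
for d in ctrl.trace('block1','wrist')[:3]:print(d['p'],d['bbox'],rect(d['pixels'],P,54))
P,im,o=snap('top','top17')
for d in ctrl.landmark_of('handle','top')[:3]:
        print(round(d['p'],2),np.round(d['uv'],1),np.round(px2w(P,d['uv'],88)[0],1))
for d in ctrl.trace('cover','top')[:3]:print(d['p'],d['bbox'],rect(d['pixels'],P,60))
for d in ctrl.trace('carrier','top')[:3]:print(d['p'],d['bbox'],rect(d['pixels'],P,8))
E
```

```text
t 28.77 tip [ 564.6 -264.   199.1] w 56.8 F [ 1.1 -1.   1. ] ori [ 2.000e-03  3.127e+00 -8.000e-03]
0.91 [304.6, 62.9, 353.6, 183.8] ((485.3284912109375, -264.22857666015625), (37.14257049560547, 89.48467254638672), 89.97208404541016)
0.57 [219.2, 61.2, 275.1, 181.8] ((482.9971923828125, -328.25506591796875), (38.25691604614258, 89.28274536132812), 89.75507354736328)
0.63 [306.  213.2] [554.5  38.7  88. ]
0.42 [440.5 160.5] [ 678.3 -291.2   88. ]
0.94 [265.4, 186.0, 354.4, 247.4] ((553.1649169921875, 29.982070922851562), (215.66929626464844, 137.9761962890625), 84.67216491699219)
0.47 [420.7, 148.1, 437.6, 167.5] ((701.6742553710938, -273.0699462890625), (24.87165069580078, 53.64354705810547), 44.107303619384766)
0.36 [178.1, 219.4, 262.2, 274.3] ((488.4986267089844, 250.6011199951172), (117.53543853759766, 209.59967041015625), 4.127150058746338)
0.94 [378.6, 217.2, 413.0, 276.7] ((484.74951171875, -180.14569091796875), (73.65237426757812, 149.92123413085938), 87.6070327758789)
0.5 [176.8, 219.4, 263.9, 272.2] ((499.8576965332031, 261.65911865234375), (121.79010009765625, 215.4969024658203), 3.9600608348846436)
```

View pics/w17.png

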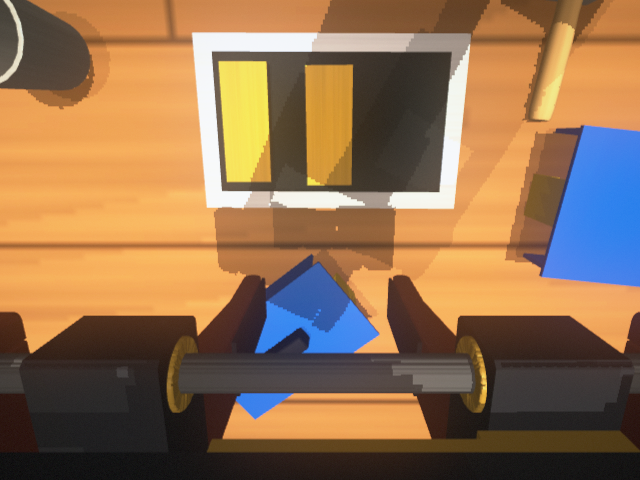

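View pics/top17.png

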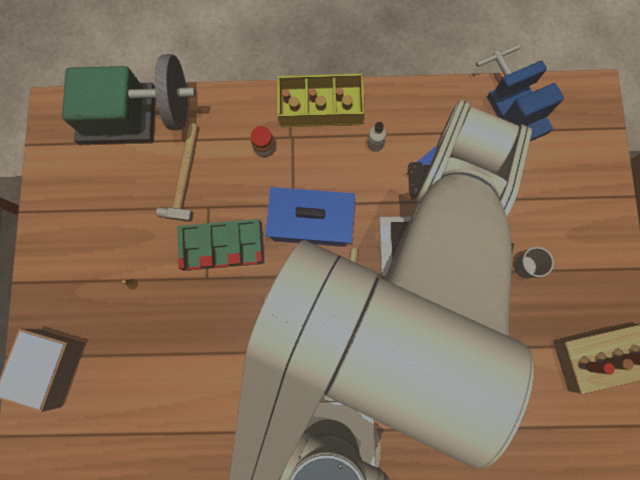

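>>> {"method": "jog_arm", "body": {"steps": [[[0, 0, -0.004, 0, 0, 7, -0.3], [0, 0, -0.004, 0, 0, 7, -0.3], [0, 0, -0.004, 0, 0, 7, -0.3], [0, 0, -0.004, 0, 0, 7, -0.3], [0, 0, -0.004, 0, 0, 7, -0.3], [0, 0, -0.004, 0, 0, 7, -0.3], [0, 0, -0.004, 0, 0, 7, -0.3], [0, 0, -0.004, 0, 0, 7, -0.3], [0, 0, -0.004, 0, 0, 7, -0.3], [0, 0, -0.004, 0, 0, 7, -0.3], [0, 0, -0.004, 0, 0, 7, -0.3], [0, 0, 0, 0, 0, 7, -0.3], [0, 0, 0, 0, 0, 7, -0.3], [0, 0, 0, 0, 0, 4, -0.3], [0, 0, 0, 0, 0, 0, -0.3]]]}}

```text
t: 30.32
ee_pos: [560.1, -262.3, 416.5]
orientation: [2.319, 2.117, 0.004]
ft_force: [0.7, 1.0, -0.1]
width: 57.0
```

```bash
python3 - <<'E'
from h import *
st();go2([553,-30,240],-95)
E
```

```text
t 30.32 tip [ 560.6 -262.2  234.5] w 57.0 F [ 0.7  1.  -0.1] ori [2.319 2.117 0.004]
old frame [230.7 -28.2  -5.4] new frame [230.8 -27.3  -5.5] turn deg [ 0.15 -0.04 -0.22] world [ -7.1 232.3   5.5]
```

>>> {"method": "jog_arm", "body": {"steps": [[[0.02, -0.0028, 0, 0, 0, 0, -0.3], [0.03, -0.0035, 0, 0, 0, 0, -0.3], [0.03, -0.0035, 0, 0, 0, 0, -0.3], [0.03, -0.0035, 0, 0, 0, 0, -0.3], [0.03, -0.0035, 0, 0, 0, 0, -0.3], [0.03, -0.0035, 0, 0, 0, 0, -0.3], [0.03, -0.0035, 0, 0, 0, 0, -0.3], [0.03, -0.0035, 0, 0, 0, 0, -0.3], [0, 0, 0, 0, 0, 0, -0.3], [0, 0, 0, 0, 0, 0, -0.3]]]}}

```text
t: 31.15
ee_pos: [553.3, -29.6, 417.1]
orientation: [2.31, 2.125, 0.003]
ft_force: [0.6, -0.1, -0.8]
width: 56.9
```

```bash
python3 - <<'E'
from h import *
st()
P,im,o=snap('wrist','w18')
for d in ctrl.landmark_of('handle','wrist')[:2]: print(round(d['p'],2),np.round(d['uv'],1),np.round(px2w(P,d['uv'],88)[0],1))
for d in ctrl.landmark_of('cover','wrist')[:2]: print(round(d['p'],2),np.round(d['uv'],1),np.round(px2w(P,d['uv'],0)[0],1))
for d in ctrl.trace('handle','wrist')[:2]:print('h',d['p'],d['bbox'],d['pixels'].sum())
for d in ctrl.trace('cover','wrist')[:2]:print(d['p'],d['bbox'],rect(d['pixels'],P,60))
hsv=cv2.cvtColor(im,cv2.COLOR_RGB2HSV)
cv2.imwrite('pics/w18m.png',cv2.inRange(hsv,(95,100,40),(130,255,255)))
E
```

```text
t 31.15 tip [554.  -29.7 235.1] w 56.9 F [ 0.6 -0.1 -0.8] ori [2.31  2.125 0.003]
0.75 [324.  150.6] [557.9  31.4  88. ]
0.88 [323.6 153.8] [556.7  25.8   0. ]
h 0.62 [251.9, 15.0, 404.7, 270.0] 35949
h 0.59 [386.3, 391.6, 430.2, 439.4] 1388
0.69 [245.1, 14.3, 401.4, 269.3] ((557.985595703125, 29.592262268066406), (212.4381866455078, 126.05603790283203), 83.77997589111328)
0.68 [239.5, 404.1, 326.3, 437.1] ((488.12347412109375, -247.03732299804688), (43.56241226196289, 89.34525299072266), 85.06051635742188)
```

View pics/w18.png

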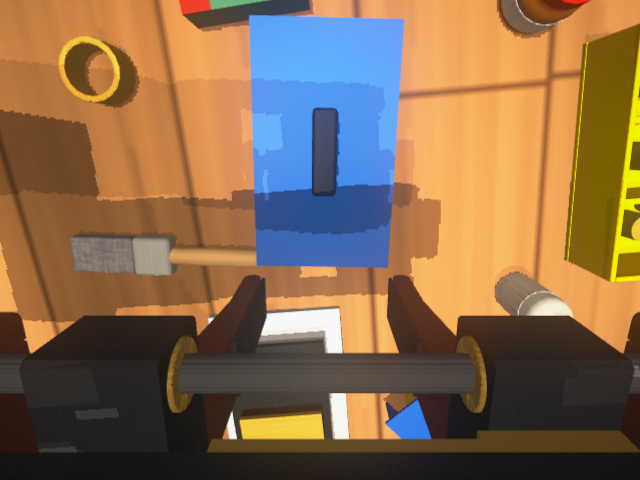

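```bash
python3 - <<'E'
from h import *
o=ctrl.get_obs();P=campose('wrist',o);im=cv2.imread('pics/w18.png')
c=(558,29.6);yaw=-6
poly(im,P,fr(c,yaw,box(-62.5,62.5,-106,106,60)),(0,255,255));poly(im,P,fr(c,yaw,box(-10,10,-35,35,88)),(255,0,255))
cv2.imwrite('pics/ov18.png',cv2.resize(im[0:290,200:440],None,fx=2,fy=2))
go2([*c,130],-96)
E
```

```text
old frame [ 61.7  -1.5 105.6] new frame [ 61.7  -1.9 105.6] turn deg [0.27 0.02 0.86] world [   4.5   61.5 -105.6]
```

View pics/ov18.png

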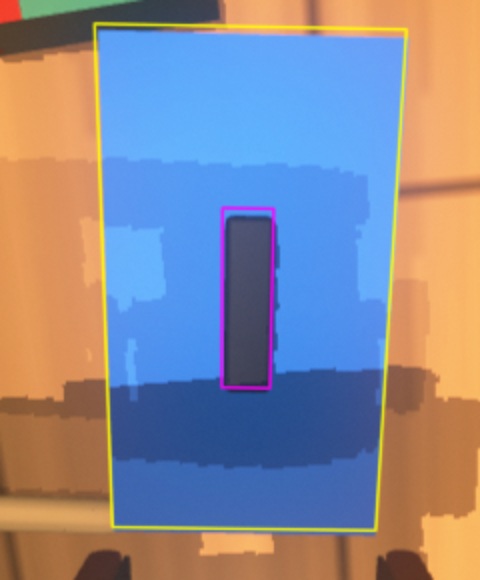

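>>> {"method": "jog_arm", "body": {"steps": [[[0.01, 0, 0.015, 0, 0, 0.4, -0.3], [0.01, -0.0005, 0.015, 0, 0, 0.4, -0.3], [0.01, -0.0005, 0.015, 0, 0, 0, -0.3], [0.01, -0.0005, 0.015, 0, 0, 0, -0.3], [0.01, 0, 0.015, 0, 0, 0, -0.3], [0.01, 0, 0.015, 0, 0, 0, -0.3], [0, 0, 0.015, 0, 0, 0, -0.3], [0, 0, 0, 0, 0, 0, -0.3], [0, 0, 0, 0, 0, 0, -0.3]]]}}

```text
t: 32.15
ee_pos: [558.3, 28.2, 312.3]
orientation: [2.331, 2.102, 0.003]
ft_force: [-0.1, -0.3, 0.5]
width: 57.0
```

```bash
python3 - <<'E'
from h import *
st();go2([558,28,64],-96)
snap('wrist','w19')
E
```

```text
t 32.15 tip [558.9  28.1 130.3] w 57.0 F [-0.1 -0.3  0.5] ori [2.331 2.102 0.003]
old frame [-0.2 -0.5 66.3] new frame [-0.2 -0.3 66.3] turn deg [0.19 0.02 0.08] world [ -0.3  -0.2 -66.3]
```

View pics/w19.png

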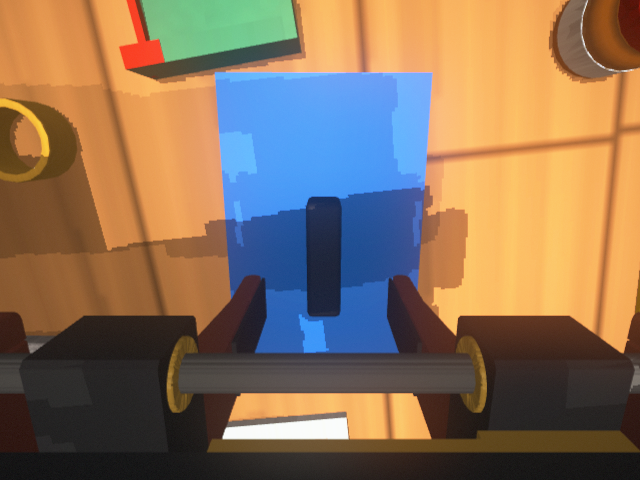

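>>> {"method": "jog_arm", "body": {"steps": [[[0, 0, 0.015, 0.1, 0, 0, -0.3], [0, 0, 0.015, 0.1, 0, 0, -0.3], [0, 0, 0.015, 0, 0, 0, -0.3], [0, 0, 0.01, 0, 0, 0, -0.3], [0, 0, 0.007, 0, 0, 0, -0.3], [0, 0, 0.003, 0, 0, 0, -0.3], [0, 0, 0, 0, 0, 0, -0.3], [0, 0, 0, 0, 0, 0, 0.2], [0, 0, 0, 0, 0, 0, 0.5], [0, 0, 0, 0, 0, 0, 0.8], [0, 0, 0, 0, 0, 0, 0.9], [0, 0, 0, 0, 0, 0, 0.9], [0, 0, 0, 0, 0, 0, 0.9], [0, 0, 0, 0, 0, 0, 0.9]]]}}

```text
t: 33.37
ee_pos: [558.4, 29.0, 248.0]
orientation: [2.332, 2.104, 0.001]
ft_force: [-0.7, 1.3, 3.4]
width: 19.8
```

```bash
python3 - <<'E'
from h import *
st()
E
```

```text
t 33.37 tip [558.6  28.9  66. ] w 19.8 F [-0.7  1.3  3.4] ori [2.332e+00 2.104e+00 1.000e-03]
```

>>> {"method": "jog_arm", "body": {"steps": [[[0, 0, -0.005, 0, 0, 0, 0.9], [0, 0, -0.01, 0, 0, 0, 0.9], [0, 0, -0.015, 0, 0, 0, 0.9], [0, 0, -0.015, 0, 0, 0, 0.9], [0, 0, -0.015, 0, 0, 0, 0.9], [0, 0, -0.015, 0, 0, 0, 0.9], [0, 0, -0.015, 0, 0, 0, 0.9], [0, 0, -0.015, 0, 0, 0, 0.9], [0, 0, 0, 0, 0, 0, 0.9], [0, 0, 0, 0, 0, 0, 0.9]]]}}

```text
t: 34.2
ee_pos: [558.5, 29.0, 353.9]
orientation: [2.33, 2.103, 0.004]
ft_force: [0.2, -0.1, -1.8]
width: 19.7
```

```bash
python3 - <<'E'
from h import *
st();go2([484,-262.5,170],-90.2)
snap('wrist','w20');snap('side','s20')
P,im,o=snap('wrist','w20')
for d in ctrl.trace('cover','wrist')[:2]:print(d['p'],d['bbox'],rect(d['pixels'],P,o['ee_pos'][2]-182-66+60+0))
E
```

```text
t 34.2 tip [559.3  28.9 171.9] w 19.7 F [ 0.2 -0.1 -1.8] ori [2.33  2.103 0.004]
old frame [-297.6  -44.3    1.6] new frame [-291.7  -73.5    1.9] turn deg [ 0.23 -0.   -5.68] world [ -74.5 -291.5   -1.9]
0.62 [172.5, 45.2, 480.6, 440.6] ((559.5612182617188, 39.06597137451172), (192.58192443847656, 125.34344482421875), 84.13761138916016)
```

View pics/w20.png

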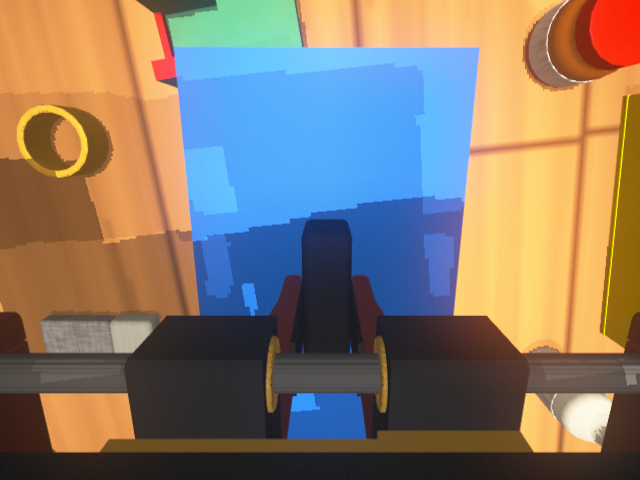

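View pics/s20.png

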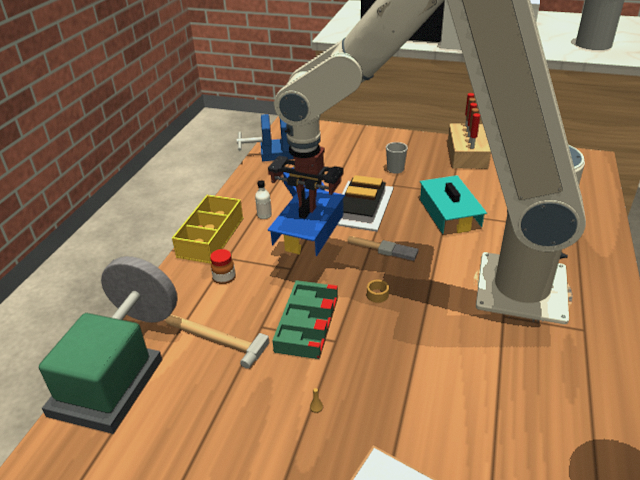

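```bash
python3 - <<'E'
from h import *
o=ctrl.get_obs();P=campose('wrist',o);im=cv2.imread('pics/w20.png')
c0=o['ee_pos'][:2]+182*R.from_rotvec(o['orientation']).as_matrix()[:2,2]
for z in (165.9,):
  E=px2w(P,[[176,47.5],[479,47.5],[194,285],[457.5,285]],z)
  print(np.round(E,1))
  # into tool-aligned frame about tip
  yaw=-5.8
  print(np.round(R.from_euler('z',-yaw,degrees=True).apply(E-np.r_[c0,0]),1))
E
```

```text
[[508.9 140.1 165.9]
 [629.9 127.6 165.9]
 [496.2  38.7 165.9]
 [620.3  26.  165.9]]
[[-60.  105.7 165.9]
 [ 61.6 105.5 165.9]
 [-62.4   3.6 165.9]
 [ 62.2   3.4 165.9]]
```

>>> {"method": "jog_arm", "body": {"steps": [[[0, 0, 0, 0.1, 0, -1.9, 0.9], [0, 0, 0, 0.1, 0, -1.9, 0.9], [0, 0, 0, 0, 0, -1.9, 0.9], [-0.01, -0.0025, 0, 0, 0, 0, 0.9], [-0.02, -0.005, 0, 0, 0, 0, 0.9], [-0.02, -0.005, 0, 0, 0, 0, 0.9], [-0.02, -0.005, 0, 0, 0, 0, 0.9], [-0.02, -0.005, 0, 0, 0, 0, 0.9], [-0.02, -0.005, 0, 0, 0, 0, 0.9], [-0.02, -0.005, 0, 0, 0, 0, 0.9], [-0.02, -0.005, 0, 0, 0, 0, 0.9], [-0.02, -0.005, 0, 0, 0, 0, 0.9], [-0.02, -0.005, 0, 0, 0, 0, 0.9], [-0.02, -0.005, 0, 0, 0, 0, 0.9], [-0.02, -0.005, 0, 0, 0, 0, 0.9], [-0.02, -0.005, 0, 0, 0, 0, 0.9], [-0.02, -0.005, 0, 0, 0, 0, 0.9], [-0.02, -0.005, 0, 0, 0, 0, 0.9], [-0.0, -0.001, 0, 0, 0, 0, 0.9]]]}}

```text
t: 35.98
ee_pos: [482.9, -263.9, 352.5]
orientation: [-2.228, -2.213, 0.004]
ft_force: [-0.6, -0.1, -2.8]
width: 19.6
```

>>> {"method": "jog_arm", "body": {"steps": [[[0, 0, 0, 0, 0, 0, 0.9], [0, 0, 0, 0, 0, 0, 0.9]]]}}

```text
t: 36.15
ee_pos: [483.5, -260.7, 352.5]
orientation: [-2.225, -2.215, 0.002]
ft_force: [0.3, 0.1, -2.9]
width: 20.1
```

```bash
python3 - <<'E'
from h import *
st();go2([484,-262.5,140],-90.2)
P,im,o=snap('wrist','w21')
Q,im,_=snap('side','s21')
im=im[:,:,::-1].copy()
cv2.imwrite('pics/s21c.png',cv2.resize(im[110:280,270:470],None,fx=4,fy=3.5,interpolation=cv2.INTER_CUBIC))
E
```

```text
t 36.15 tip [ 483.  -260.6  170.5] w 20.1 F [ 0.3  0.1 -2.9] ori [-2.225e+00 -2.215e+00  2.000e-03]
old frame [-1.8  0.6 30.5] new frame [-1.8  0.5 30.5] turn deg [-0.16 -0.04 -0.05] world [  0.5  -1.8 -30.5]
```

View pics/w21.png

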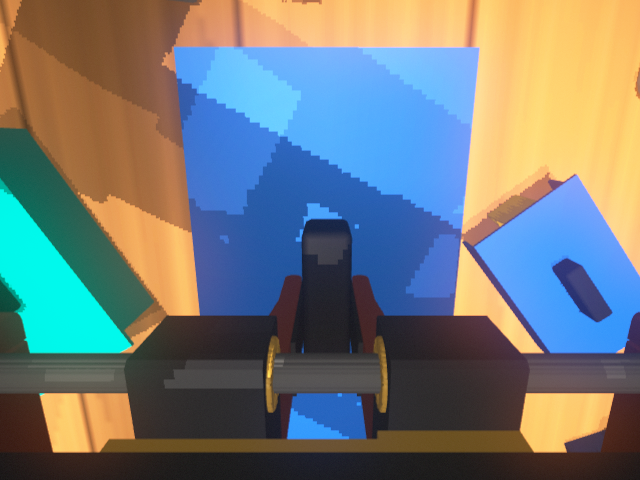

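View pics/s21c.png

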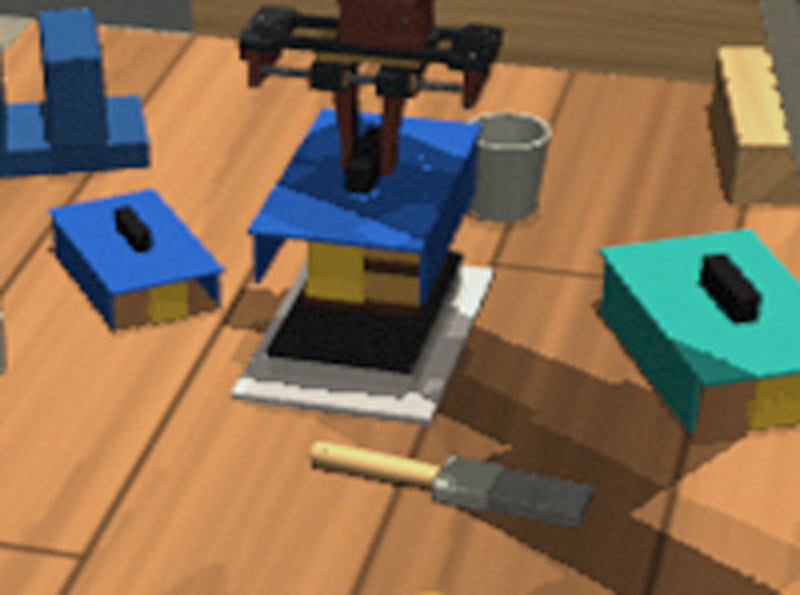

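```bash
python3 - <<'E'
from h import *
# pose at w17: tip etc
o={'ee_pos':np.array([561.9,-263.1,381.1]),'orientation':np.array([.002,3.127,-.008])}
P=campose('wrist',o)
a=px2w(P,[[193,33],[471,33],[455,208.5],[207.5,208]],8);b=px2w(P,[[212.5,52],[453,52],[440,191.5],[216,191]],38)
print(np.round(a,1),a.mean(0));print(np.round(b,1),b.mean(0))
E
```

```text
[[ 410.5 -377.5    8. ]
 [ 411.  -143.1    8. ]
 [ 561.  -142.5    8. ]
 [ 560.5 -378.6    8. ]] [ 485.75784915 -260.43971227    8.        ]
[[ 430.8 -353.8   38. ]
 [ 431.2 -166.    38. ]
 [ 540.3 -167.1   38. ]
 [ 539.8 -360.1   38. ]] [ 485.53154801 -261.72623298   38.        ]
```

>>> {"method": "jog_arm", "body": {"steps": [[[-0.0005, 0.001, 0.01, 0, 0, 0, 0.9], [0, 0.001, 0.01, 0, 0, 0, 0.9], [0, 0, 0.01, 0, 0, 0, 0.9], [0, 0, 0.01, 0, 0, 0, 0.9], [0, 0, 0.009, 0, 0, 0, 0.9], [0, 0, 0.006, 0, 0, 0, 0.9], [0, 0, 0.003, 0, 0, 0, 0.9], [0, 0, 0, 0, 0, 0, 0.9], [0, 0, 0, 0, 0, 0, 0.9]]]}}

```text
t: 37.0
ee_pos: [486.0, -261.4, 294.9]
orientation: [-2.224, -2.217, 0.002]
ft_force: [-0.6, 0.1, -2.2]
width: 19.8
```

```bash
python3 - <<'E'
from h import *
st();go2([485,-261,91],-90.2)
Q,im,_=snap('side','s22')
im=im[:,:,::-1].copy()
cv2.imwrite('pics/s22c.png',cv2.resize(im[140:250,320:420],None,fx=5.4,fy=5.4,interpolation=cv2.INTER_CUBIC))
snap('top','top22')
E
```

```text
t 37.0 tip [ 485.6 -261.4  112.9] w 19.8 F [-0.6  0.1 -2.2] ori [-2.224e+00 -2.217e+00  2.000e-03]
old frame [ 0.4 -0.9 21.9] new frame [ 0.4 -1.  21.9] turn deg [-0.11 -0.    0.01] world [ -1.    0.4 -21.9]
```

View pics/s22c.png

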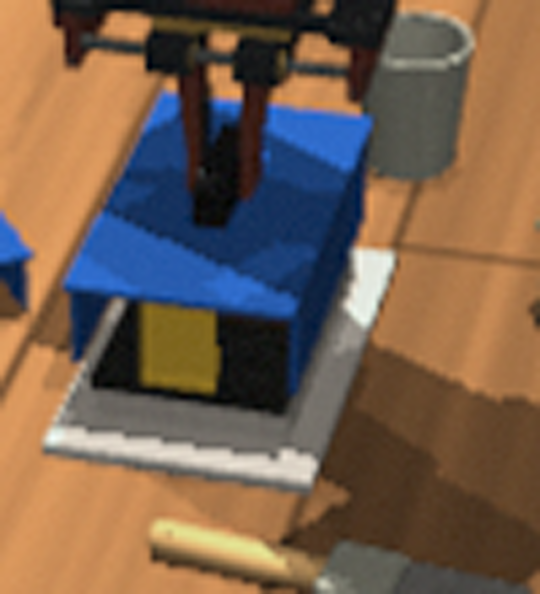

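>>> {"method": "jog_arm", "body": {"steps": [[[0, 0, 0.004, 0, 0, 0, 0.9], [0, 0, 0.004, 0, 0, 0, 0.9], [0, 0, 0.004, 0, 0, 0, 0.9], [0, 0, 0.003, 0, 0, 0, 0.9], [0, 0, 0.002, 0, 0, 0, 0.9], [0, 0, 0, 0, 0, 0, 0.9]]]}}

```text
t: 37.6
ee_pos: [485.8, -261.3, 277.5]
orientation: [-2.224, -2.217, 0.002]
ft_force: [0.6, -0.1, -2.1]
width: 19.8
```

>>> {"method": "jog_arm", "body": {"steps": [[[0, 0, 0.002, 0, 0, 0, 0.9], [0, 0, 0.002, 0, 0, 0, 0.9], [0, 0, 0, 0, 0, 0, 0.9]]]}}

```text
t: 37.85
ee_pos: [486.1, -261.6, 274.1]
orientation: [2.225, 2.218, -0.002]
ft_force: [-0.2, -1.7, -0.1]
width: 19.9
```

```bash
python3 - <<'E'
from h import *
st()
Q,im,_=snap('side','s23')
im=im[:,:,::-1].copy()
cv2.imwrite('pics/s23c.png',cv2.resize(im[140:250,320:420],None,fx=5.4,fy=5.4,interpolation=cv2.INTER_CUBIC))
E
```

```text
t 37.85 tip [ 485.9 -261.8   92.1] w 19.9 F [-0.2 -1.7 -0.1] ori [ 2.225e+00  2.218e+00 -2.000e-03]
```

View pics/s23c.png

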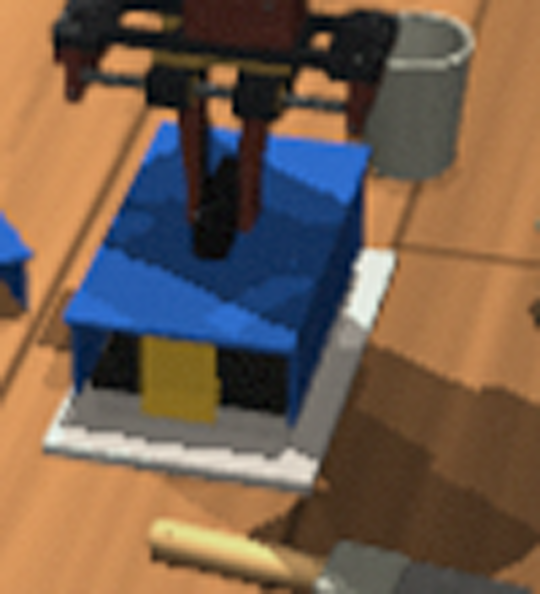

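>>> {"method": "jog_arm", "body": {"steps": [[[0, 0, 0.002, 0, 0, 0, 0.9], [0, 0, 0.002, 0, 0, 0, 0.9], [0, 0, 0, 0, 0, 0, 0.9]]]}}

```text
t: 38.15
ee_pos: [486.2, -261.4, 270.4]
orientation: [-2.225, -2.218, 0.001]
ft_force: [1.1, -0.5, 2.3]
width: 20.0
```

>>> {"method": "jog_arm", "body": {"steps": [[[0, 0, 0.002, 0, 0, 0, 0.9], [0, 0, 0.002, 0, 0, 0, 0.9], [0, 0, 0, 0, 0, 0, 0.9]]]}}

```text
t: 38.4
ee_pos: [486.5, -261.6, 267.1]
orientation: [2.225, 2.217, -0.0]
ft_force: [-0.5, -0.4, 9.6]
width: 19.6
```

>>> {"method": "jog_arm", "body": {"steps": [[[0, 0, 0.002, 0, 0, 0, 0.9], [0, 0, 0.001, 0, 0, 0, 0.9], [0, 0, 0, 0, 0, 0, 0.9]]]}}

```text
t: 38.65
ee_pos: [486.6, -261.4, 263.9]
orientation: [2.224, 2.217, -0.0]
ft_force: [1.0, 1.3, 5.8]
width: 19.7
```

>>> {"method": "jog_arm", "body": {"steps": [[[0, 0, 0.002, 0, 0, 0, 0.9], [0, 0, 0.001, 0, 0, 0, 0.9], [0, 0, 0, 0, 0, 0, 0.9]]]}}

```text
t: 38.9
ee_pos: [486.5, -261.8, 261.0]
orientation: [2.224, 2.217, -0.001]
ft_force: [-0.2, -2.0, 8.5]
width: 20.2
```

>>> {"method": "jog_arm", "body": {"steps": [[[0, 0, 0.002, 0, 0, 0, 0.9], [0, 0, 0.001, 0, 0, 0, 0.9], [0, 0, 0, 0, 0, 0, 0.9]]]}}

```text
t: 39.15
ee_pos: [486.7, -262.7, 258.6]
orientation: [2.222, 2.216, -0.002]
ft_force: [-2.3, -7.5, 12.7]
width: 19.9
```

>>> {"method": "jog_arm", "body": {"steps": [[[0, 0, 0.001, 0, 0, 0, 0.9], [0, 0, 0.001, 0, 0, 0, 0.9], [0, 0, 0, 0, 0, 0, 0.9]]]}}

```text
t: 39.4
ee_pos: [486.6, -263.3, 257.0]
orientation: [2.221, 2.215, -0.003]
ft_force: [-3.9, -10.9, 16.3]
width: 19.8
```

```bash
python3 - <<'E'
from h import *
o=st();print(o['moment'])
Q,im,_=snap('side','s24')
im=im[:,:,::-1].copy()
cv2.imwrite('pics/s24c.png',cv2.resize(im[140:250,320:420],None,fx=5.4,fy=5.4,interpolation=cv2.INTER_CUBIC))
E
```

```text
t 39.4 tip [ 486.9 -264.1   75. ] w 19.8 F [ -3.9 -10.9  16.3] ori [ 2.221  2.215 -0.003]
[-1.63432066  0.87205552  0.01892193]
```

View pics/s24c.png

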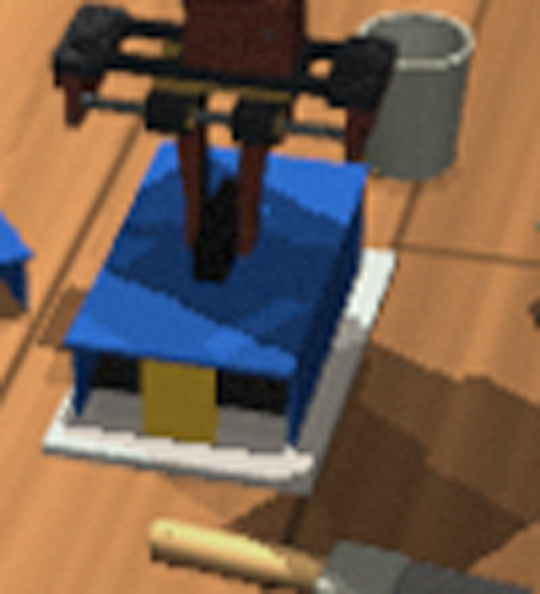

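>>> {"method": "jog_arm", "body": {"steps": [[[0, 0, 0, 0, 0, 0, -0.3], [0, 0, 0, 0, 0, 0, -0.3], [0, 0, 0, 0, 0, 0, -0.3], [0, 0, 0, 0, 0, 0, -0.3], [0, 0, -0.015, 0, 0, 0, -0.3], [0, 0, -0.02, 0, 0, 0, -0.3], [-0.01, 0, -0.025, 0, 0, 0, -0.3], [-0.015, 0, -0.025, 0, 0, 0, -0.3], [-0.02, 0, -0.025, 0, 0, 0, -0.3], [-0.015, 0, -0.03, 0, 0, 0, 0.5], [0, 0, -0.01, 0, 0, 0, 1], [0, 0, 0, 0, 0, 0, 1]]]}}

```text
t: 40.45
ee_pos: [486.4, -321.9, 407.3]
orientation: [2.224, 2.215, -0.0]
ft_force: [0.7, -0.5, 0.1]
width: 40.5
```

```bash
python3 - <<'E'
from h import *
st()
P,im,o=snap('wrist','w25')
for d in ctrl.trace('cover','wrist')[:1]:print(d['p'],d['bbox'],rect(d['pixels'],P,68))
im=im[:,:,::-1].copy()
Q,im,_=snap('side','s25')
im=im[:,:,::-1].copy()
cv2.imwrite('pics/s25c.png',cv2.resize(im[140:250,320:420],None,fx=5.4,fy=5.4,interpolation=cv2.INTER_CUBIC))
E
```

```text
t 40.45 tip [ 486.8 -322.3  225.3] w 40.5 F [ 0.7 -0.5  0.1] ori [ 2.224  2.215 -0.   ]
0.73 [0.0, 45.9, 168.2, 315.7] ((240.16433715820312, -289.69439697265625), (151.57901000976562, 190.74960327148438), 29.384437561035156)
```

View pics/w25.png

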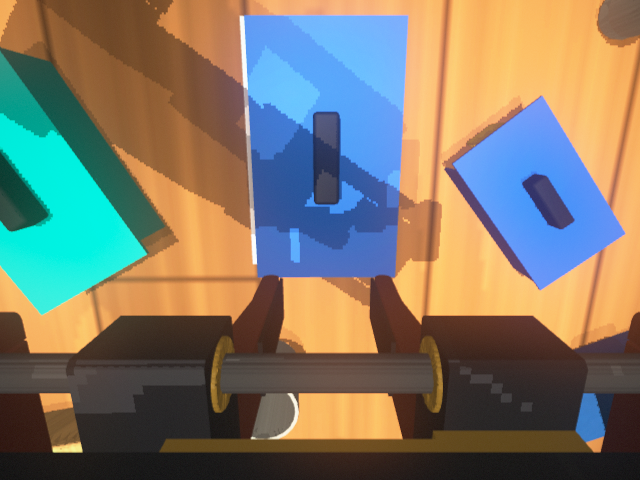

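View pics/s25c.png

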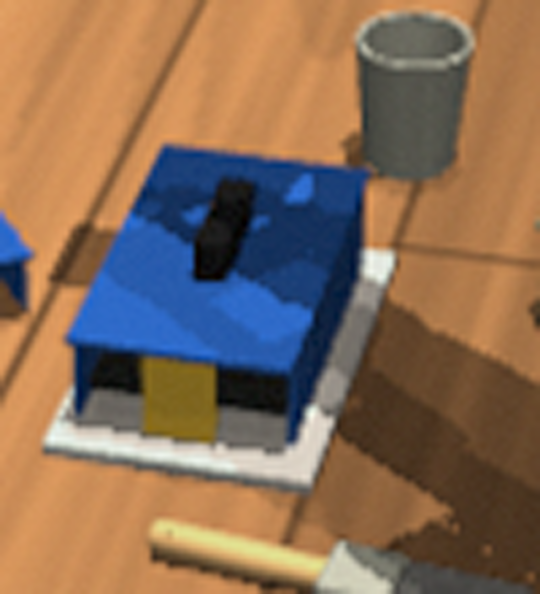

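```bash
python3 - <<'E'
from h import *
o=ctrl.get_obs();P=campose('wrist',o)
im=cv2.imread('pics/w25.png')
hsv=cv2.cvtColor(im,cv2.COLOR_BGR2HSV);m=cv2.inRange(hsv,(98,120,50),(125,255,255))
n,l,s,c=cv2.connectedComponentsWithStats(m)
k=l[60,350];px=(l==k);print(s[k])
for z in (66,68,70,72): print(z,rect(px,P,z))
h=px2w(P,[[326.5,113],[326.5,203]],96);print(h)
go2([*h.mean(0)[:2],110],-90.2)
E
```

```text
[  244    16   163   261 37563]
66 ((483.41143798828125, -263.79833984375), (208.7083740234375, 123.08552551269531), 89.98531341552734)
68 ((483.4248962402344, -263.7120056152344), (207.38894653320312, 122.30740356445312), 89.98531341552734)
70 ((483.4384765625, -263.6257019042969), (206.0695037841797, 121.52926635742188), 89.98531341552734)
72 ((483.4519958496094, -263.5394287109375), (204.7500762939453, 120.75114440917969), 89.98531341552734)
[[ 484.36667671 -231.05740027   96.        ]
 [ 484.21802166 -297.00128702   96.        ]]
old frame [ 55.9  -0.8 111.2] new frame [ 56.1  -1.3 111.1] turn deg [-0.25 -0.11  0.05] world [  -1.1   56.1 -111.1]
```

>>> {"method": "jog_arm", "body": {"steps": [[[0.01, 0, 0.02, 0, 0, 0, 1], [0.015, -0.0005, 0.02, -0.2, 0, 0, 1], [0.015, -0.0005, 0.02, 0, 0, 0, 1], [0.01, 0, 0.02, 0, 0, 0, 1], [0.006, 0, 0.02, 0, 0, 0, 1], [0, 0, 0.01, 0, 0, 0, 1], [0, 0, 0, 0, 0, 0, 1]]]}}

```text
t: 41.18
ee_pos: [483.9, -263.8, 291.4]
orientation: [-2.219, -2.216, 0.001]
ft_force: [-0.1, -0.3, 0.3]
width: 0.5
```

>>> {"method": "jog_arm", "body": {"steps": [[[0, 0, 0.004, 0, 0, 0, 1], [0, 0, 0.004, 0, 0, 0, 1], [0, 0, 0.002, 0, 0, 0, 1], [0, 0, 0, 0, 0, 0, 1]]]}}

```text
t: 41.52
ee_pos: [485.2, -265.7, 285.2]
orientation: [2.224, 2.216, 0.002]
ft_force: [-0.0, 0.3, 0.0]
width: 0.6
```

```bash
python3 - <<'E'
from h import *
st()
E
```

```text
t 41.52 tip [ 485.6 -265.7  103.2] w 0.6 F [-0.   0.3  0. ] ori [2.224e+00 2.216e+00 2.000e-03]
```

>>> {"method": "jog_arm", "body": {"steps": [[[0, 0, 0.003, 0, 0, 0, 1], [0, 0, 0.001, 0, 0, 0, 1], [0, 0, 0, 0, 0, 0, 1], [0, 0, 0, 0, 0, 0, 1]]]}}

```text
t: 41.85
ee_pos: [485.1, -265.4, 281.1]
orientation: [2.224, 2.217, 0.002]
ft_force: [-0.8, 0.3, 0.4]
width: 0.3
```

>>> {"method": "jog_arm", "body": {"steps": [[[0, 0, 0.002, 0, 0, 0, 1], [0, 0, 0.001, 0, 0, 0, 1], [0, 0, 0, 0, 0, 0, 1]]]}}

```text
t: 42.1
ee_pos: [485.2, -265.4, 278.4]
orientation: [2.224, 2.217, 0.002]
ft_force: [-0.7, -0.1, 4.7]
width: 0.3
```

>>> {"method": "jog_arm", "body": {"steps": [[[0, 0, 0.001, 0, 0, 0, 1], [0, 0, 0.001, 0, 0, 0, 1], [0, 0, 0, 0, 0, 0, 1]]]}}

```text
t: 42.35
ee_pos: [485.3, -265.4, 278.2]
orientation: [2.224, 2.217, 0.002]
ft_force: [-6.7, 3.2, 23.4]
width: 0.4
```

>>> {"method": "jog_arm", "body": {"steps": [[[0, 0, 0.0003, 0, 0, 0, 1], [0, 0, -0.002, 0, 0, 0, 1], [0, 0, -0.02, 0, 0, 0, 1], [0, 0, -0.03, 0, 0, 0, 1], [0, 0, -0.03, 0, 0, 0, 1], [-0.01, 0, -0.03, 0, 0, 0, 1], [-0.03, 0, -0.02, 0, 0, 0, 1], [-0.04, 0, 0, 0, 0, 0, 1], [-0.04, 0, 0, 0, 0, 0, 1], [-0.04, 0, 0, 0, 0, 0, 1], [-0.04, 0, 0, 0, 0, 0, 1], [0, 0, 0, 0, 0, 0, 1], [0, 0, 0, 0, 0, 0, 1]]]}}

```text
t: 43.43
ee_pos: [483.7, -467.0, 406.9]
orientation: [2.228, 2.214, 0.002]
ft_force: [0.8, 0.2, -0.6]
width: 0.6
```

```bash
python3 - <<'E'
from h import *
st()
P,im,o=snap('wrist','w27')
cv2.imwrite('pics/w27c.png',cv2.resize(im[0:300,150:500,::-1],None,fx=2,fy=2))
Q,im,_=snap('side','s27')
im=im[:,:,::-1].copy()
c=(484.3,-264)
cv2.imwrite('pics/s27c.png',cv2.resize(im[150:240,320:410],None,fx=6.6,fy=6.6,interpolation=cv2.INTER_CUBIC))
for z in(0,8):
    pass
poly(im,Q,fr(c,-.2,box(-62.5,62.5,-106,106,68)),(0,255,255));poly(im,Q,fr(c,-.2,box(-10,10,-35,35,96)),(255,0,255))
cv2.imwrite('pics/s27o.png',cv2.resize(im[150:240,320:410],None,fx=6.6,fy=6.6,interpolation=cv2.INTER_CUBIC))
E
```

```text
t 43.43 tip [ 483.9 -466.9  224.9] w 0.6 F [ 0.8  0.2 -0.6] ori [2.228e+00 2.214e+00 2.000e-03]
```

View pics/w27c.png

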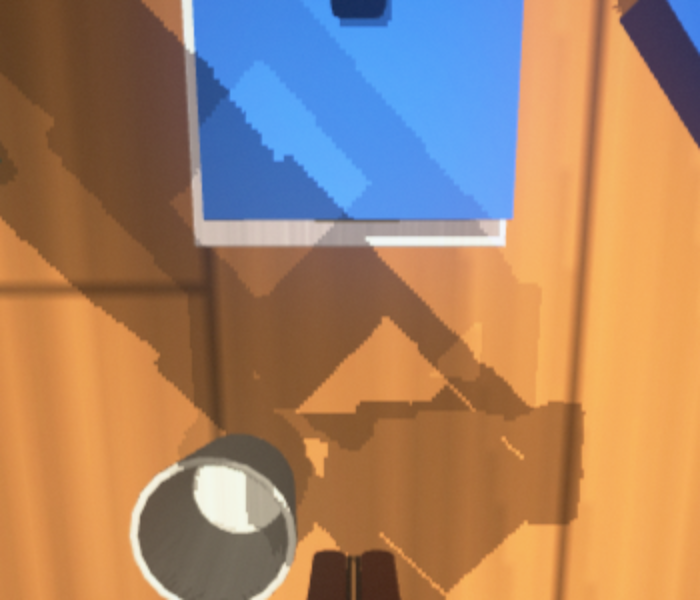

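View pics/s27c.png

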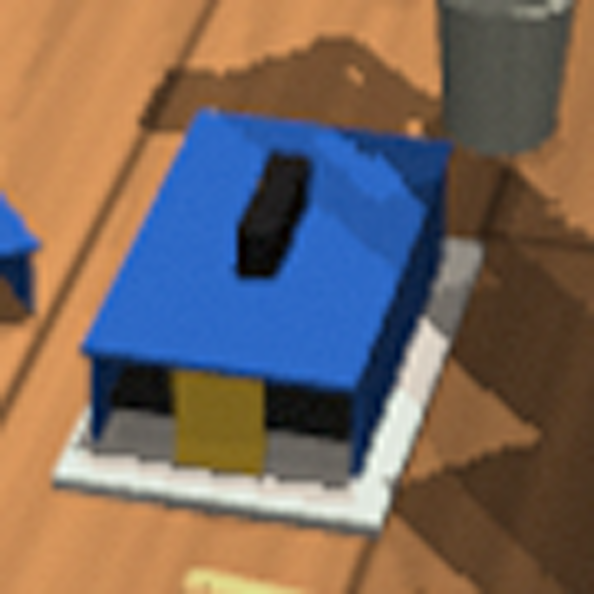

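View pics/s27o.png

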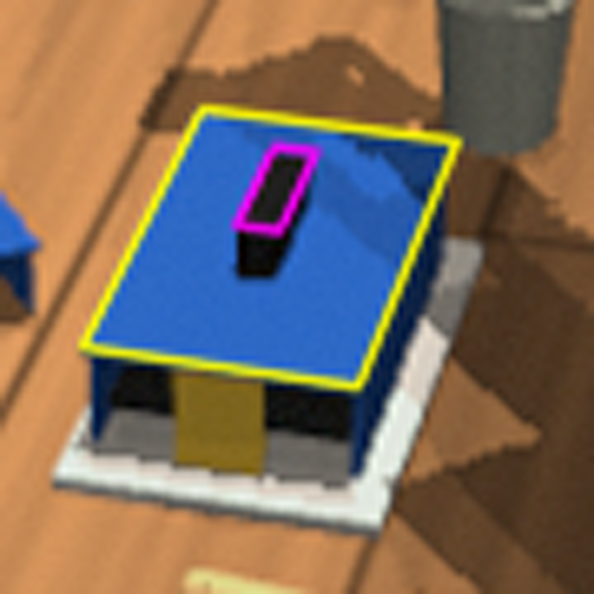

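>>> {"method": "jog_arm", "body": {"steps": [[[0.02, 0.0005, 0, 0, 0, 0, 1], [0.03, 0, 0, 0, 0, 0, 1], [0.03, 0, 0, 0, 0, 0, 1], [0.03, 0, 0, 0, 0, 0, 1], [0.03, 0, 0, 0, 0, 0, 1], [0.03, 0, 0.02, 0, 0, 0, 1], [0.011, 0, 0.03, 0, 0, 0, 1], [0, 0, 0.03, 0, 0, 0, 1], [0, 0, 0.025, 0, 0, 0, 1], [0, 0, 0.01, 0, 0, 0, 1], [0, 0, 0.005, 0, 0, 0, 1], [0, 0, 0, 0, 0, 0, 1], [0, 0, 0, 0, 0, 0, 1]]]}}

```text
t: 44.62
ee_pos: [486.0, -284.3, 288.7]
orientation: [2.223, 2.216, 0.002]
ft_force: [-0.4, -1.0, 0.3]
width: 0.5
```

```bash
python3 - <<'E'
from h import *
st()
E
```

```text
t 44.62 tip [ 486.5 -284.4  106.7] w 0.5 F [-0.4 -1.   0.3] ori [2.223e+00 2.216e+00 2.000e-03]
```

>>> {"method": "jog_arm", "body": {"steps": [[[0, -0.001, 0.004, 0, 0, 0, 1], [0, 0, 0.004, 0, 0, 0, 1], [0, 0, 0.001, 0, 0, 0, 1], [0, 0, 0, 0, 0, 0, 1], [0, 0, 0, 0, 0, 0, 1]]]}}

```text
t: 45.03
ee_pos: [484.6, -284.4, 278.8]
orientation: [2.224, 2.217, 0.002]
ft_force: [-0.2, 0.3, 0.5]
width: 0.6
```

>>> {"method": "jog_arm", "body": {"steps": [[[0, 0, 0.001, 0, 0, 0, 1], [0, 0, 0.0005, 0, 0, 0, 1], [0, 0, 0, 0, 0, 0, 1]]]}}

```text
t: 45.28
ee_pos: [484.7, -284.5, 278.3]
orientation: [2.224, 2.217, 0.002]
ft_force: [-2.7, 1.0, 9.6]
width: 0.2
```

>>> {"method": "jog_arm", "body": {"steps": [[[0, 0, 0.0006, 0, 0, 0, 1], [0, 0, 0, 0, 0, 0, 1], [0, 0, 0, 0, 0, 0, 1]]]}}

```text
t: 45.53
ee_pos: [484.7, -284.5, 278.3]
orientation: [2.223, 2.217, 0.002]
ft_force: [-4.1, 2.4, 16.4]
width: 0.5
```

>>> {"method": "jog_arm", "body": {"steps": [[[0, 0, -0.002, 0, 0, 0, 1], [0, 0, -0.008, 0, 0, 0, 1], [0.02, 0, 0, 0, 0, 0, 1], [0.02, 0, 0, 0, 0, 0, 1], [0, 0, 0, 0, 0, 0, 1], [0, 0, 0.004, 0, 0, 0, 1], [0, 0, 0.004, 0, 0, 0, 1], [0, 0, 0, 0, 0, 0, 1], [0, 0, 0, 0, 0, 0, 1]]]}}

```text
t: 46.28
ee_pos: [485.0, -245.1, 278.4]
orientation: [2.224, 2.216, 0.002]
ft_force: [1.3, 0.3, 1.3]
width: 0.7
```

>>> {"method": "jog_arm", "body": {"steps": [[[0, 0, 0.001, 0, 0, 0, 1], [0, 0, 0.0006, 0, 0, 0, 1], [0, 0, 0, 0, 0, 0, 1], [0, 0, 0, 0, 0, 0, 1]]]}}

```text
t: 46.62
ee_pos: [485.0, -245.0, 278.3]
orientation: [2.224, 2.216, 0.002]
ft_force: [-4.3, 2.0, 15.8]
width: 0.5
```

>>> {"method": "jog_arm", "body": {"steps": [[[0, 0, -0.003, 0, 0, 0, 1], [0, 0, -0.02, 0, 0, 0, 1], [0, 0, -0.03, 0, 0, 0, 1], [0, 0, -0.03, 0, 0, 0, 1], [0, 0, -0.03, 0, 0, 0, 1], [0.02, 0, -0.03, 0, 0, 0, 1], [0.03, 0, -0.02, 0, 0, 0, 1], [0.03, 0, 0, 0, 0, 0, 1], [0.03, 0, 0, 0, 0, 0, 1], [0.03, 0, 0, 0, 0, 0, 1], [0.03, 0, 0, 0, 0, 0, 1], [0, 0, 0, 0, 0, 0, 1]]]}}

```text
t: 47.62
ee_pos: [484.6, -71.3, 439.7]
orientation: [-2.222, -2.22, -0.002]
ft_force: [-0.9, -0.2, -0.3]
width: 0.7
```

```bash
python3 - <<'E'
from h import *
st()
Q,im,_=snap('side','s29');snap('top','top29')
E
```

```text
t 47.62 tip [484.8 -71.1 257.7] w 0.7 F [-0.9 -0.2 -0.3] ori [-2.222e+00 -2.220e+00 -2.000e-03]
```

View pics/s29.png

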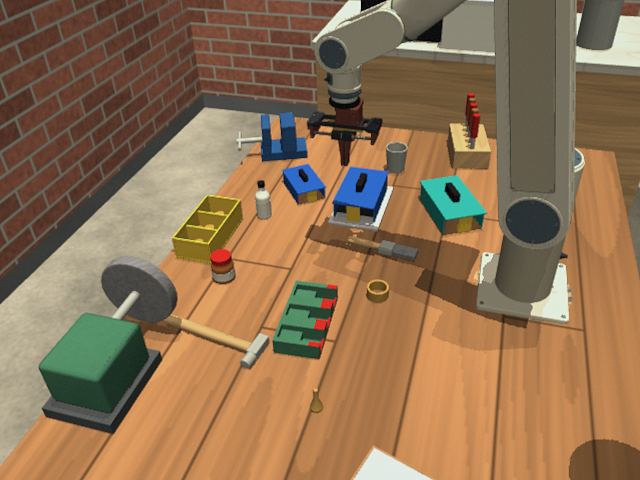

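View pics/top29.png

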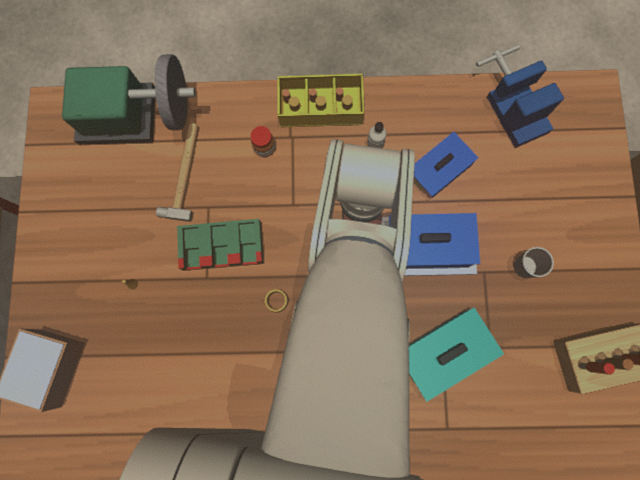

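Cover is level and home at both ends, the rack is empty, and the other items are where they started. I'm handing in.

```bash
python3 -c "
from workcell import ctrl
print(ctrl.close_job())"
```

```text
the job is handed in; nothing more can be done
None
```

The job is done and handed in at about 48 s. Two dressing blocks were present, and both went from the rack to the carrier's deck. The blue cover is on over them and pressed home. I couldn't see the hooks directly, so the snap of both clips is inferred from the measurements below.

- **Blocks:** I tipped both in the rack, picked them up and laid them flat on the deck. They ended up at about y = −66 and −2 mm in the carrier's frame. The first one sagged in the grip, probably when the grip slackened, so I lowered it until it levelled against the deck. A wrist picture showed both lying flat.
- **Cover:** It had been knocked aside during the run, so I found it again before gripping the larger blue one. I lowered it over the carrier until the hooks rested at about 25 mm, then pressed.
- **Side force:** About 1 mm before home, a sideways force of about 11 N built up. I let go and finished by pressing on top of the handle with closed fingers, up to about 23 N.
- **Seating checks:** The handle top measured about 96 mm above the bench at its centre and near both ends, so the cover is level. That matches fully home (origin 8 mm up). It did not give under 16–23 N, and no clip arm stuck out in the pictures.
- **Disagreement:** One wrist-picture estimate of the cover's top came out about 2% too small. I put this down to shaded edges in the picture. The contact heights and the side-camera overlay agree with a seated cover.
- **Other things:** The last top and side pictures showed everything else where it started.

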